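# Mount the light-sensor heads and zero the meter

## Robot

A 6-joint arm with a two-finger parallel gripper is mounted at the origin on a cart in front of the work surface, level with it; the furniture and walls round the work are solid. World frame = base frame: x ahead of the robot, y to its left, z up, the work surface at z = 0. Lengths are in m, angles in rad, forces in N, time in s.
With the tool pointing down it reaches from about 0.35 to 0.925 m from the base axis. Payload 6.4 kg.
Tool frame: the origin (TCP) lies at the very end of the fingers, on their centre line; the grasp point (between the pads) lies 19 mm behind it (env.pinch_z is the distance from the TCP to the grasp point, in m); x points along the fingers, y is the direction in which the jaws open and shut, and the axes are right-handed (so a half turn about x gives the same grasp; the last joint's range is limited). The gripper opens to 85 mm and grips with 20 to 120 N. Pads are 22 mm wide; open, the fingers measure 114 mm over their backs; the gripper's body (76 mm by 85 mm) begins 54 mm behind the grasp point. The pads swing forward as they close: fully open they stand 13 mm farther back than shut.
Start: joints at [0.998, 0.245, 1.558, -0, 1.339, -0.174], TCP at [0.252, 0.599, 0.231] pointing down, gripper open.
Joint ranges: [-3.13, 3.13], [-1.02, 2.26], [0.13, 2.54], [-0.95, 4.09], [0.21, 2.88], [-2.74, 2.74]. Speed limits (rad/s): [2.57, 2.57, 3.14, 3.14, 3.14, 3.14].

## Interface

Orientations are given as a rotation vector (axis times angle).
In Python, from workcell import telemetry, vision, workorder, models, env gives the robot as it stands.
- The arm moves only by the shell command python3 -m creep 'ROWS' [FORCE]. ROWS is JSON, a list of rows, each a list of 3 entries, a list of its own where there are three numbers: the opening in per cent of the stroke, from 0 (shut) to 100 (fully open), then the shift along the tool's x, y, z in units of 0.1 m (1.0 is 0.1 m), then the turn, a rotation vector about the tool's x, y, z in units of pi rad (1.0 is pi rad). A call has 1 to 10 rows; each row is the pose to reach, as a shift and turn from the pose commanded when the call began, along the tool's axes at that moment, turning the shorter way round; what a row does not reach only later rows make up. A row lasts 1/8 s, in which the tool goes at most 62.5 mm and 10.7 degrees, less where a joint would pass 70% of its speed; a pose out of reach is approached as far as the arm can. A call with a number of a shift or a turn outside -1 to 1 is refused whole. A call with a gripper value outside its range is refused whole. The fingers move at their own pace and stop on an object; FORCE is the grip in N (left out, the last holds). Time passes only in rows, so rows that repeat a pose let the fingers close. It gives the time, the measured TCP pose, the force and the opening at its end, in the units of the state.
- telemetry.get_state(): the state, without advancing time (a new reading comes with each control period).
- vision.camera(name): name is "side" or "top" or "wrist"; returns a dict with "color" (480x640x3 uint8, red, green, blue), "fx", "fy", "cx", "cy" (pixels), "extrinsics" (4x4, takes a point from camera to world coordinates). Camera axes: x right, y up, looking along -z (the intrinsics and any distortion apply to the point x, -y, -z); pixel columns grow to the right and rows downward; lengths in m; the calibration is good to about 2 mm. A picture is of the moment at which its call begins. There is no depth.
- workorder.close_job(): hands the job in, once; it reports no verdict.
Trained networks look in a picture, given as the dict that the camera call returned (one of the last four; its "shot" number tells which), for a name from the list of things; names that differ only in an ending like _2 or _b are one class to them, and where a whole thing is asked for, a point or a joint stands for the part that bears it (a point fixed in the world has none). Each returns a list of dicts, best first, with "score" (0 to 1); they miss things now and then, are a little off and sometimes report something else, mostly with a low value. They report only what shows in the picture. A call takes as long as a camera call. They do not tell look-alikes from the thing itself.
- models.regions_of(picture, thing): "mask" (480x640 bool, what is visible of it) and "uv" ([column, row] in pixels, amid what is visible of it).
- models.place_of(picture, thing): "uv" ([column, row] in pixels: a listed point, or the origin of a listed thing).
The state is a dict: "time_s": time; "joints": joint angles; "joint_velocities": joint speeds; "tau": joint torques, N m; "ee_pos": TCP position; "tcp_rot": TCP orientation; "force": force on the tool from outside, world axes, zero at the start; "ft_torque": the same for the moment, N m; "gripper_width": opening from 0.0 (shut) to 1.0 (fully open).
Only numpy, scipy, OpenCV 4.12 (cv2) and the standard library are available. Lean on these libraries where they do the work, as an engineer would, in place of code of your own. Each camera call takes 0.05 s, during which the arm holds its last target.

## Task

Open the instrument case so that its lid stays open by itself, take out every light-sensor head in it, lower each one fully home and upright onto a ball stud of its own on the mounting rail, and press its latch lever all the way down. Only when all the heads are latched, zero the light meter by pushing its recessed button fully in with the pin stylus, then stand the stylus back in its stand. Leave the lid open and do not disturb the other things on the bench.

Things in the scene. Friction and masses are not known exactly. Their poses are not given: they have to be found in the camera images.
- case: grey clamshell instrument case, fixed; base 140 (x) x 290 (y) mm, 50 mm high; origin under its middle, z up, front = -x side, towards the robot. Foam inside with three pockets at x = +12, y = -88, 0, +88 mm: floor 14 mm, foam top 34 mm above the worktop, 2 mm play round a head. Closed with its lid it is 116 mm high.
- case_lid (a joint): lid of the case (140 x 290 x 66 mm, 0.32 kg, hollow), rad: 0 = closed, 1.85 = open against its stop, leaning back. Hinge along the case's y at x = +70 mm, 50 mm above the worktop. It turns freely: left below about 0.9 it falls shut, beyond about 1.05 it falls open and stays.
- case_lid_tab (a point): middle of the grip of the lid's black pull tab: 30 mm wide (y), 12 mm thick, standing out 33 mm from the lid's front wall at mid-length. This point is 20 mm out from the wall, 160 mm in front of the hinge line and 46 mm above it when closed (96 mm above the worktop); it moves with the lid. Can be pinched from above across its width and turns between the fingers.
- seat_1 (a point): ball stud 1 of three, 85 mm apart along y on the mounting rail (aluminium, 104 x 252 x 14 mm, fixed). The point is on the stud's axis at the top of its dark seat plate (92 x 60 mm, longer to the -x side), 18 mm above the worktop: the middle of a mounted head's underside comes to lie here. Steel ball 26 mm across on a 12 mm neck, its centre 20 mm, its top 33 mm above this point. z up.
- seat_2 (a point): ball stud 2 of three, 85 mm apart along y on the mounting rail (aluminium, 104 x 252 x 14 mm, fixed). The point is on the stud's axis at the top of its dark seat plate (92 x 60 mm, longer to the -x side), 18 mm above the worktop: the middle of a mounted head's underside comes to lie here. Steel ball 26 mm across on a 12 mm neck, its centre 20 mm, its top 33 mm above this point. z up.
- seat_3 (a point): ball stud 3 of three, 85 mm apart along y on the mounting rail (aluminium, 104 x 252 x 14 mm, fixed). The point is on the stud's axis at the top of its dark seat plate (92 x 60 mm, longer to the -x side), 18 mm above the worktop: the middle of a mounted head's underside comes to lie here. Steel ball 26 mm across on a 12 mm neck, its centre 20 mm, its top 33 mm above this point. z up.
- head_1: light-sensor head (all alike; may be absent), upright, 90 mm high, 0.3-0.45 kg; origin mid-socket on the underside, z up. Block x -31 to +27, y -26 to +26, 44 mm high; low tongue to x = -60 under the lever on the -x side; on top, on the axis, a black barrel 42 mm across, 44 to 88 mm up: grip there. Square socket 29 mm, 36 mm deep, 1.5 mm play round the ball; mounted, the tongue lies on the seat plate's -x part.
- head_1_lever (a joint): latch lever of this head, rad: 0 = raised (as at the start; the ball can enter), 0.65 = fully down and level, its lock bolt then reaches under the ball and holds the head. Stiff hinge, about 2 N on the pad, stays where it is left. Hinge line parallel to y, 20 mm to the -x side of the axis, 28 mm above the underside.
- head_1_pad (a point): top of the lever's thumb pad (20 mm wide, 18 mm long), 52 mm out from the lever's hinge. Raised it is about 63 mm above the head's underside and 59 mm from its axis, pressed down 32 mm above and 72 mm from the axis, in the head's -x direction. Push it downward.
- head_2: light-sensor head (all alike; may be absent), upright, 90 mm high, 0.3-0.45 kg; origin mid-socket on the underside, z up. Block x -31 to +27, y -26 to +26, 44 mm high; low tongue to x = -60 under the lever on the -x side; on top, on the axis, a black barrel 42 mm across, 44 to 88 mm up: grip there. Square socket 29 mm, 36 mm deep, 1.5 mm play round the ball; mounted, the tongue lies on the seat plate's -x part.
- head_2_lever (a joint): latch lever of this head, rad: 0 = raised (as at the start; the ball can enter), 0.65 = fully down and level, its lock bolt then reaches under the ball and holds the head. Stiff hinge, about 2 N on the pad, stays where it is left. Hinge line parallel to y, 20 mm to the -x side of the axis, 28 mm above the underside.
- head_2_pad (a point): top of the lever's thumb pad (20 mm wide, 18 mm long), 52 mm out from the lever's hinge. Raised it is about 63 mm above the head's underside and 59 mm from its axis, pressed down 32 mm above and 72 mm from the axis, in the head's -x direction. Push it downward.
- head_3: light-sensor head (all alike; may be absent), upright, 90 mm high, 0.3-0.45 kg; origin mid-socket on the underside, z up. Block x -31 to +27, y -26 to +26, 44 mm high; low tongue to x = -60 under the lever on the -x side; on top, on the axis, a black barrel 42 mm across, 44 to 88 mm up: grip there. Square socket 29 mm, 36 mm deep, 1.5 mm play round the ball; mounted, the tongue lies on the seat plate's -x part.
- head_3_lever (a joint): latch lever of this head, rad: 0 = raised (as at the start; the ball can enter), 0.65 = fully down and level, its lock bolt then reaches under the ball and holds the head. Stiff hinge, about 2 N on the pad, stays where it is left. Hinge line parallel to y, 20 mm to the -x side of the axis, 28 mm above the underside.
- head_3_pad (a point): top of the lever's thumb pad (20 mm wide, 18 mm long), 52 mm out from the lever's hinge. Raised it is about 63 mm above the head's underside and 59 mm from its axis, pressed down 32 mm above and 72 mm from the axis, in the head's -x direction. Push it downward.
- meter_bore (a point): light meter: loose white box 130 (x) x 100 (y) x 52 mm, 0.9 kg, dark display on its rear half. The point is the middle of the mouth of the round bore (13 mm across) in its top face, 40 mm to the -x side of its middle, 52 mm above the worktop; axes as the box's, z up. The zero button lies 9 mm down in the bore, out of reach of a finger.
- zero_button (a joint): spring zero button in the bore, m: 0 = out, 0.005 = fully in; about 1 N to start, 3.5 N to push home; it springs back
- stylus: pin stylus, 120 mm long, 50 g: steel pin 6 mm across and 40 mm long below, black round handle 20 mm across above (shoulder 22 mm); origin at the pin's tip, z from tip to handle. It starts upright in its stand, shoulder on the stand's top, handle from 50 to 130 mm above the worktop.
- stand_hole (a point): stylus stand: aluminium block 60 x 60 mm, 50 mm high, fixed. The point is the middle of the mouth of the hole in its top, 13 mm across, 44 mm deep, vertical; the stylus's tip comes to lie 40 mm below it.
- timer: small white timer 24 x 66 x 62 mm, loose, a bystander; origin under its middle
- tip_box: pipette tip box 91 x 123 x 67 mm, loose, a bystander; origin under its middle
- blue_cap_bottle: small bottle, 38 mm across, 52 mm high, loose, a bystander; origin under its middle
- petri: petri dish with lid, 91 mm across, 15 mm high, loose, a bystander; origin under its middle
- buffer: bottle, 55 mm across, 100 mm high, loose, a bystander; origin under its middle
There are look-alikes about, which are no part of the job. Leave any blue or pink look-alike of the part that bears stand_hole alone.

How it is judged:
By the outcome, as a careful person would: the job done as asked, in the order asked, and still so for the second after the job is handed in, with the robot touching nothing.
Of head_1, head_2, head_3 only 2 to 3 are there at a start; the rules pass over those that are not, and their reading is None.
At some moment in a run one of meter may be knocked a few centimetres aside while the robot is not near it.
It also fails if it takes over 210 s, if anything falls off the work surface, if the arm or the gripper's body presses on something with over 40 N, if the wrist force passes 120 N, or if a joint passes its speed limit or range.

## Working session

There is one attempt and no reset: what is moved stays moved. The work goes in short steps, Python scripts to look and compute and a shell command to move; the robot and the scene stay as the last step left them, time stands still between calls to the robot, and variables do not carry over. Pictures are saved under pics/ and viewed, and the job is handed in when it is done.

```bash
ls; mkdir -p pics
cat > h.py <<'E'
import numpy as np, cv2
from workcell import telemetry, vision, workorder, models, env
from scipy.spatial.transform import Rotation as R
def cam(n,save=None):
    p=vision.camera(n)
    if save: cv2.imwrite('pics/'+save+'.png',cv2.cvtColor(p['color'],cv2.COLOR_RGB2BGR))
    return p
def ray(p,uv):
    E=np.array(p['extrinsics']); d=np.array([(uv[0]-p['cx'])/p['fx'],-(uv[1]-p['cy'])/p['fy'],-1.0])
    return E[:3,3],E[:3,:3]@d
def atz(p,uv,z):
    o,d=ray(p,uv); return o+d*(z-o[2])/d[2]
def proj(p,X):
    E=np.array(p['extrinsics']); c=E[:3,:3].T@(np.array(X)-E[:3,3]); return np.array([p['cx']+p['fx']*c[0]/-c[2], p['cy']-p['fy']*c[1]/-c[2]])
def tri(obs):
    A=np.zeros((3,3));b=np.zeros(3)
    for p,uv in obs:
        o,d=ray(p,uv); d=d/np.linalg.norm(d); M=np.eye(3)-np.outer(d,d);A+=M;b+=M@o
    return np.linalg.solve(A,b)
def rel(target,rotvec=None,pos=None,rot=None):
    s=telemetry.get_state(); p=np.array(s['ee_pos']) if pos is None else np.array(pos)
    r=R.from_rotvec(s['tcp_rot'] if rot is None else rot)
    sh=r.inv().apply(np.array(target)-p)/0.1
    t=None if rotvec is None else (r.inv()*R.from_rotvec(rotvec)).as_rotvec()/np.pi
    return np.round(sh,3), t
E
python3 - <<'E'
from h import *
s=telemetry.get_state()
for k,v in s.items(): print(k,np.round(v,4))
print(env.pinch_z, R.from_rotvec(s['tcp_rot']).as_matrix().round(3))
for n in ['side','top','wrist']:
    p=cam(n,n+'0'); print(n,p['fx'],p['cx'],np.round(p['extrinsics'],3).tolist(),[k for k in p])
E
```

```text
pics
time_s 0.0
joints [ 0.9979  0.2458  1.5591  0.      1.3387 -0.174 ]
joint_velocities [ 0.0001  0.0007  0.0004 -0.0013 -0.0005  0.0027]
tau [-1.50000e-03 -4.29511e+01 -3.26127e+01 -2.00000e-04  5.30000e-03
  0.00000e+00]
ee_pos [0.2521 0.5985 0.2302]
tcp_rot [ 0.3115  1.5488 -0.3144]
force [-0.0582  0.5715 -0.0447]
ft_torque [ 0.0011 -0.0165  0.016 ]
gripper_width 1.0034
0.0187 [[-0.001  0.388  0.921]
 [-0.002  0.921 -0.388]
 [-1.    -0.002 -0.   ]]
side 536.995719762159 330.04315317634683 [[0.996, 0.029, -0.079, 0.43], [-0.084, 0.419, -0.904, -1.275], [0.007, 0.907, 0.42, 0.702], [0.0, 0.0, 0.0, 1.0]] ['color', 'fx', 'fy', 'cx', 'cy', 'extrinsics', 'shot']
top 468.32257166351576 316.0460110400972 [[-0.003, 0.994, -0.113, 0.416], [-1.0, -0.003, -0.003, 0.061], [-0.003, 0.113, 0.994, 1.465], [0.0, 0.0, 0.0, 1.0]] ['color', 'fx', 'fy', 'cx', 'cy', 'extrinsics', 'shot']
wrist 381.1201149983524 317.57680411305404 [[0.388, -0.874, -0.293, 0.177], [0.922, 0.367, 0.125, 0.631], [-0.002, -0.318, 0.948, 0.373], [0.0, 0.0, 0.0, 1.0]] ['color', 'fx', 'fy', 'cx', 'cy', 'extrinsics', 'shot']
```

View pics/side0.png

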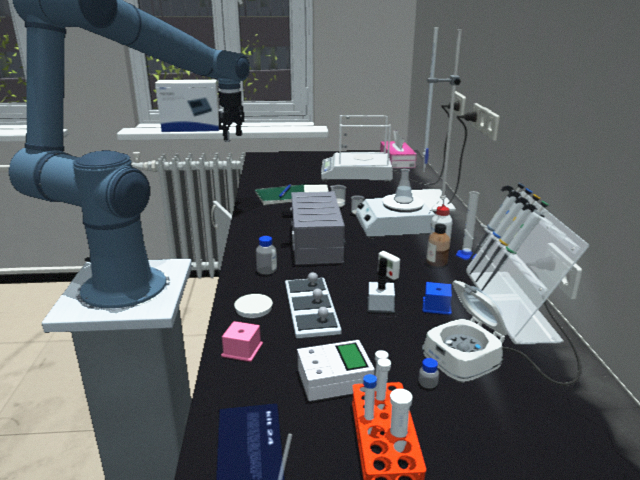

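View pics/top0.png

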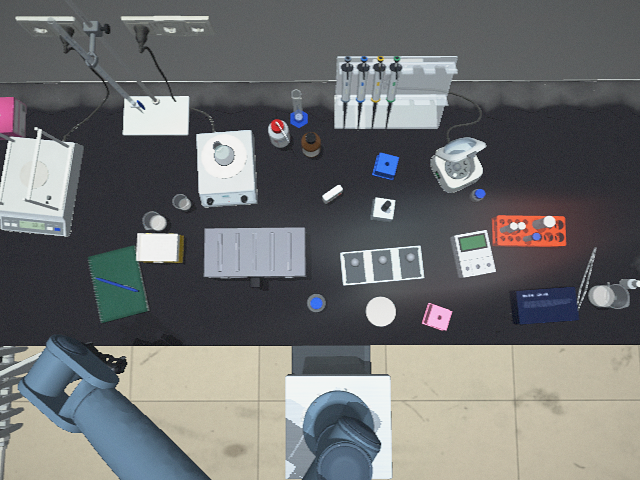

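View pics/wrist0.png

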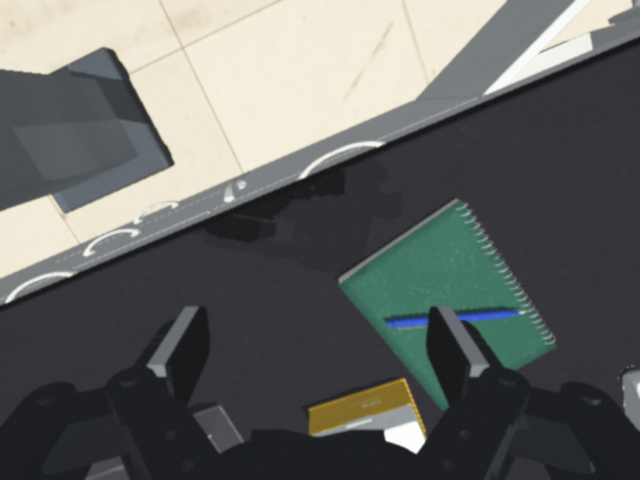

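Run:
```python
from h import *
ps={n:cam(n) for n in ['top','side']}
hz={'case_lid_tab':.096,'seat_1':.018,'meter_bore':.052,'stand_hole':.05,'stylus':.01,'timer':0,'tip_box':0,'blue_cap_bottle':0,'petri':0,'buffer':0,'case':0,'case_lid_tab':.096}
for t,z in hz.items():
  for n,p in ps.items():
    for d in models.place_of(p,t)[:5]:
      print(t,n,round(d['score'],2),np.round(d['uv'],1),atz(p,d['uv'],z).round(4))
```

```text
case_lid_tab top 0.91 [256.2 281.9] [0.4346 0.2398 0.096 ]
case_lid_tab side 0.82 [286.5 209.2] [0.43   0.2749 0.096 ]
seat_1 top 0.88 [408.6 252.6] [ 0.5244 -0.2207  0.018 ]
seat_1 top 0.78 [381.6 257.5] [ 0.5095 -0.1369  0.018 ]
seat_1 top 0.72 [354.4 260.9] [ 0.4993 -0.0527  0.018 ]
seat_1 top 0.17 [166.5 250. ] [0.5349 0.5295 0.018 ]
seat_1 side 0.92 [314.3 300.6] [ 0.4913 -0.1436  0.018 ]
seat_1 side 0.85 [324.6 320.1] [ 0.51   -0.2316  0.018 ]
seat_1 side 0.74 [312.6 287.5] [ 0.4907 -0.0789  0.018 ]
meter_bore top 0.66 [479.5 266.3] [ 0.4798 -0.4262  0.052 ]
meter_bore top 0.45 [408.8 253.8] [ 0.5182 -0.2146  0.052 ]
meter_bore side 0.95 [314.3 362.1] [ 0.4751 -0.429   0.052 ]
meter_bore side 0.6 [322.2 323.2] [ 0.4999 -0.2952  0.052 ]
stand_hole top 0.92 [389. 162.] [ 0.8031 -0.161   0.05  ]
stand_hole top 0.66 [441.8 320.2] [ 0.3201 -0.308   0.05  ]
stand_hole top 0.61 [378.4 211.2] [ 0.6491 -0.1254  0.05  ]
stand_hole side 0.93 [242.4 333.9] [ 0.33   -0.3202  0.05  ]
stand_hole side 0.82 [382.4 293.4] [ 0.6529 -0.1752  0.05  ]
stand_hole side 0.66 [436.4 289.8] [ 0.7868 -0.1675  0.05  ]
stylus top 0.6 [381.7 212. ] [ 0.6531 -0.141   0.01  ]
timer top 0.61 [333.3 196.6] [0.7048 0.0104 0.    ]
timer side 0.63 [389.2 274.8] [0.7061 0.0076 0.    ]
tip_box top 0.71 [162.9 250.5] [0.5349 0.5466 0.    ]
tip_box top 0.69 [410.2 254.9] [ 0.5185 -0.229   0.    ]
blue_cap_bottle top 0.57 [477.7 198.3] [ 0.6976 -0.4476  0.    ]
blue_cap_bottle side 0.87 [429.  381.5] [ 0.7033 -0.4403  0.    ]
petri top 0.73 [382.2 311.2] [ 0.3446 -0.1381  0.    ]
petri side 0.89 [253.7 305.7] [ 0.3424 -0.1272  0.    ]
buffer top 0.77 [319.  301.1] [0.3761 0.0571 0.    ]
buffer side 0.84 [265.  270.3] [0.3654 0.0582 0.    ]
case top 0.63 [260.1 253.9] [0.5232 0.2411 0.    ]
case side 0.56 [315.7 242.4] [0.5172 0.2325 0.    ]
```

Side view: grey case at about (318,225), rail at (313,305), meter at (338,368), real white stand at (382,295); the blue and pink blocks are decoys. The top view agrees. I'll move towards the case with the jaws along world y.

```bash
python3 -m creep '[[100,[-0.7,-1,1],[-0.127,0,0]],[100,[-0.7,-1,1],[-0.127,0,0]],[100,[-0.7,-1,1],[-0.127,0,0]],[100,[-0.7,-1,1],[-0.127,0,0]]]'
```

```text
time_s: 1.85
ee_pos: [0.307, 0.4674, 0.3033]
tcp_rot: [0.004, 1.568, 0.0]
force: [-0.5, 0.8, -0.7]
gripper_width: 1.001
```

```bash
python3 -m creep '[[100,[0,-1,0.5],[0,0,0]],[100,[0,-1,0.5],[0,0,0]],[100,[0,-1,0.5],[0,0,0]]]'; python3 -m creep '[[100,[0,-1,0.3],[0,0,0]],[100,[0,-1,0.3],[0,0,0]],[100,[0,-1,0.3],[0,0,0]]]'
python3 - <<'E'
from h import *
p=cam('wrist','w1')
for t in ['case_lid_tab','case']:
  print(t,[(round(d['score'],2),np.round(d['uv'])) for d in models.place_of(p,t)])
  for d in models.place_of(p,t)[:1]: print(atz(p,d['uv'],.096 if t!='case' else 0))
E
```

```text
time_s: 2.22
ee_pos: [0.3564, 0.3667, 0.3005]
tcp_rot: [0.002, 1.572, -0.003]
force: [0.2, -0.1, -0.1]
gripper_width: 0.999
time_s: 2.6
ee_pos: [0.386, 0.2675, 0.3008]
tcp_rot: [0.002, 1.571, -0.002]
force: [0.4, 0.8, -0.7]
gripper_width: 0.997
case_lid_tab [(0.88, array([293., 242.]))]
[0.43040829 0.24360317 0.096     ]
case []
```

View pics/w1.png

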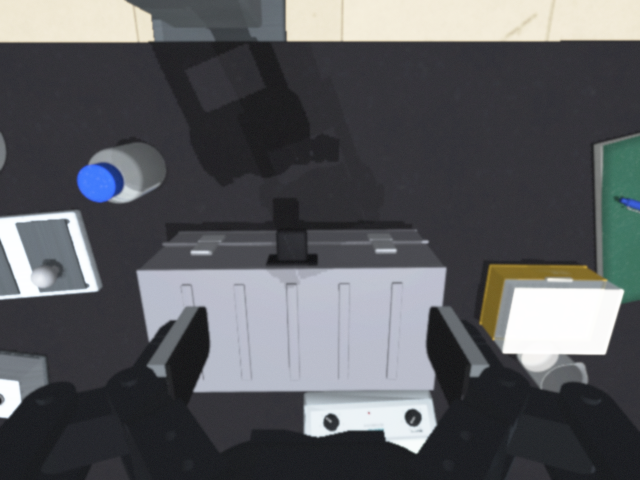

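Wrist view: lid front edge is level at row 267 (yaw ~0), and the tab is at (293,242), i.e. about (0.430, 0.244, 0.096). Going down on it.

```bash
python3 -m creep '[[100,[1,-0.24,0.38],[0,0,0]],[100,[1,-0.24,0.38],[0,0,0]],[100,[1,-0.24,0.38],[0,0,0]]]'
python3 - <<'E'
from h import *
p=cam('wrist','w2')
for d in models.place_of(p,'case_lid_tab'): print(d['score'],np.round(d['uv']),atz(p,d['uv'],.096))
E
```

```text
time_s: 3.22
ee_pos: [0.4216, 0.2437, 0.1976]
tcp_rot: [-0.002, 1.579, -0.002]
force: [-0.4, -0.5, 0.4]
gripper_width: 1.0
0.55 [318. 242.] [0.42767842 0.24372428 0.096     ]
```

View pics/w2.png

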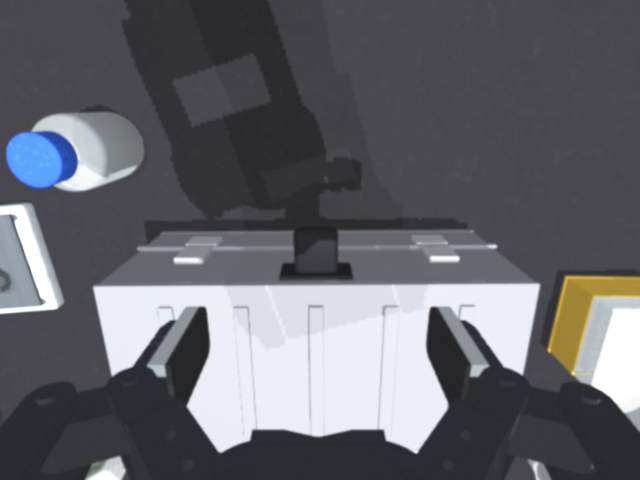

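Run:
```python
from h import *
p=cam('wrist')
for uv,z in [((316,229),.102),((316,268),.102),((295,235),.102),((338,235),.102),((97,284),.116),((538,284),.116)]: print(uv,atz(p,uv,z).round(4))
print(np.round(proj(p,[0.424,.2437,.096])))
```

```text
(316, 229) [0.4212 0.2441 0.102 ]
(316, 268) [0.4498 0.2441 0.102 ]
(295, 235) [0.4255 0.23   0.102 ]
(338, 235) [0.4255 0.259  0.102 ]
(97, 284) [0.4553 0.0987 0.116 ]
(538, 284) [0.4549 0.3918 0.116 ]
[315. 230.]
```

```bash
python3 -m creep '[[100,[0.6,0,0.06],[0,0,0]],[100,[0.95,0,0.07],[0,0,0]],[100,[0.95,0,0.07],[0,0,0]]]'; python3 -m creep '[[100,[0.25,0,0],[0,0,0]],[100,[0.25,0,0],[0,0,0]],[30,[0.25,0,0],[0,0,0]],[15,[0.25,0,0],[0,0,0]],[15,[0.25,0,0],[0,0,0]],[15,[0.25,0,0],[0,0,0]]]' 35
```

```text
time_s: 3.75
ee_pos: [0.4297, 0.2444, 0.1058]
tcp_rot: [-0.001, 1.573, 0.0]
force: [0.6, 0.5, 0.1]
gripper_width: 0.999
time_s: 4.5
ee_pos: [0.4313, 0.242, 0.0826]
tcp_rot: [-0.006, 1.571, -0.003]
force: [-3.7, -11.8, 10.8]
gripper_width: 0.34
```

```bash
python3 -m creep '[[15,[-0.16,0,0.05],[0,0,0]],[15,[-0.32,0,0.128],[0,0,0]],[15,[-0.46,0,0.21],[0,0,0]],[15,[-0.605,0,0.31],[0,0,0]],[15,[-0.73,0,0.42],[0,0,0]],[15,[-0.85,0,0.55],[0,0,0]],[15,[-0.85,0,0.55],[0,0,0]]]'
python3 - <<'E'
from h import *
cam('side','s2')
E
```

```text
time_s: 5.38
ee_pos: [0.4866, 0.2424, 0.1661]
tcp_rot: [-0.003, 1.57, -0.002]
force: [2.8, -5.9, -3.6]
gripper_width: 0.339
```

View pics/s2.png

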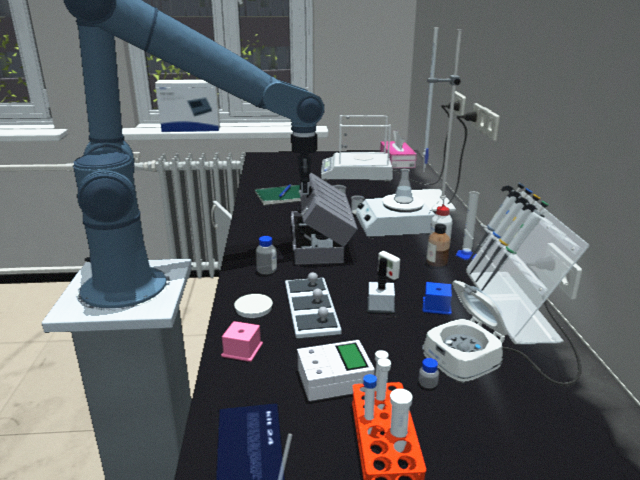

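```bash
python3 -m creep '[[15,[-0.1,0,0.14],[0,0,0]],[15,[-0.19,0,0.28],[0,0,0]],[15,[-0.26,0,0.44],[0,0,0]],[15,[-0.324,0,0.6],[0,0,0]],[15,[-0.36,0,0.76],[0,0,0]],[15,[-0.39,0,0.93],[0,0,0]],[15,[-0.39,0,0.93],[0,0,0]]]';python3 -m creep '[[15,[0,0,0.17],[0,0,0]],[15,[0,0,0.34],[0,0,0]],[15,[0.02,0,0.51],[0,0,0]],[15,[0.07,0,0.675],[0,0,0]],[15,[0.07,0,0.675],[0,0,0]]]'
python3 - <<'E'
from h import *
cam('side','s3')
E
```

```text
time_s: 6.3
ee_pos: [0.5781, 0.2431, 0.2032]
tcp_rot: [-0.001, 1.575, -0.002]
force: [-0.8, -3.8, -8.0]
gripper_width: 0.343
time_s: 6.92
ee_pos: [0.6454, 0.2436, 0.1969]
tcp_rot: [-0.001, 1.574, -0.001]
force: [-1.8, -3.6, -6.1]
gripper_width: 0.34
```

View pics/s3.png

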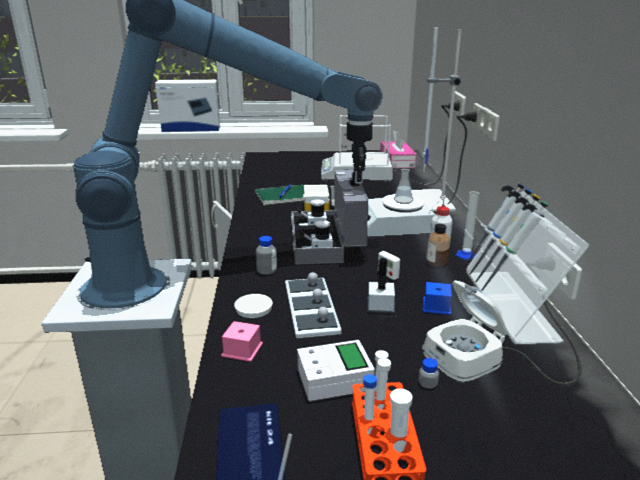

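```bash
python3 -m creep '[[60,[0,0,0],[0,0,0]],[60,[0,0,0],[0,0,0]],[60,[-0.5,0,0],[0,0,0]],[60,[-1,0,-0.2],[0,0,0]],[60,[-1,0,-1],[0,0,0]],[60,[-1,0,-1],[0,0,0]],[60,[-1,0,-1],[0,0,0]]]'; python3 -m creep '[[100,[-0.4,0,-1],[0,0,0]],[100,[-0.4,0,-1],[0,0,0]],[100,[-0.4,0,-1],[0,0,0]]]'
python3 - <<'E'
from h import *
p=cam('wrist','w4');t=cam('top','t4'); s=cam('side','s4')
for n,q in [('wrist',p),('top',t),('side',s)]:
  for k,z in [('head_1',.014),('head_1_pad',.077)]:
    for d in models.place_of(q,k): print(n,k,round(d['score'],2),np.round(d['uv']),atz(q,d['uv'],z).round(4))
E
```

```text
time_s: 7.85
ee_pos: [0.5457, 0.2447, 0.3001]
tcp_rot: [-0.0, 1.567, 0.002]
force: [0.6, 0.4, 0.4]
gripper_width: 0.601
time_s: 8.22
ee_pos: [0.4465, 0.2447, 0.3414]
tcp_rot: [0.0, 1.565, 0.003]
force: [-0.2, 0.6, 0.2]
gripper_width: 1.001
wrist head_1 0.82 [246. 236.] [0.5297 0.1525 0.014 ]
wrist head_1 0.63 [385. 236.] [0.5301 0.3344 0.014 ]
wrist head_1 0.52 [316. 226.] [0.5155 0.2437 0.014 ]
wrist head_1_pad 0.75 [235. 209.] [0.4758 0.1546 0.077 ]
top head_1 0.68 [285. 249.] [0.5378 0.1609 0.014 ]
top head_1 0.62 [233. 250.] [0.5336 0.3232 0.014 ]
top head_1_pad 0.59 [284. 266.] [0.4806 0.1617 0.077 ]
side head_1 0.91 [319. 226.] [0.5332 0.3256 0.014 ]
side head_1 0.66 [323. 249.] [0.5351 0.1546 0.014 ]
side head_1 0.47 [370. 182.] [0.768  0.7661 0.014 ]
side head_1_pad 0.67 [428. 382.] [ 0.6716 -0.532   0.077 ]
side head_1_pad 0.59 [322. 248.] [0.5222 0.027  0.077 ]
side head_1_pad 0.46 [318. 226.] [0.521  0.1814 0.077 ]
side head_1_pad 0.36 [302. 234.] [0.4709 0.128  0.077 ]
```

View pics/w4.png

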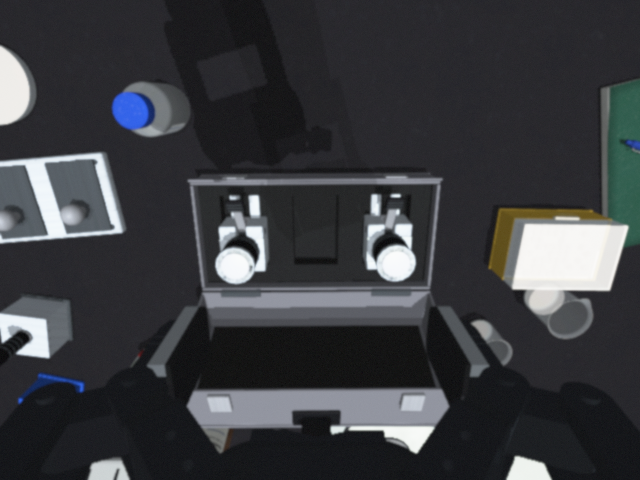

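View pics/t4.png

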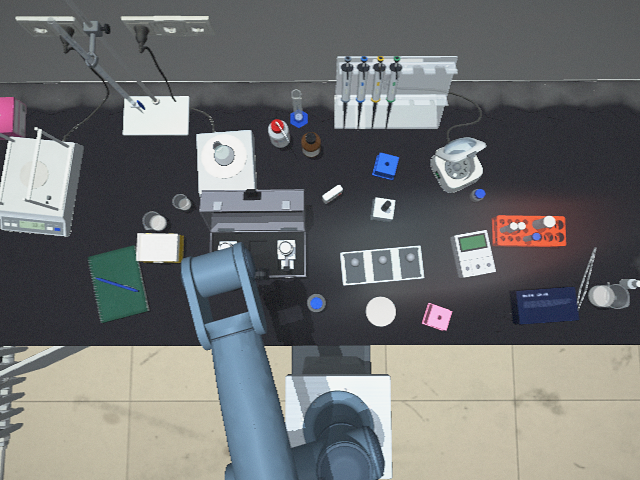

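View pics/s4.png

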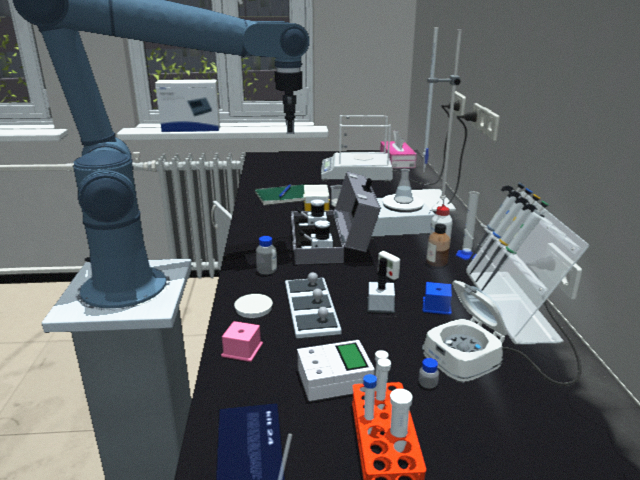

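Lid open at its stop; two heads present (barrel tops at wrist (236,265) and (396,263)), middle pocket empty. Measuring barrels and rail.

Run:
```python
from h import *
p=cam('wrist')
g=cv2.cvtColor(p['color'],cv2.COLOR_RGB2GRAY)
for (u,v) in [(236,265),(396,263)]:
    c=g[v-35:v+35,u-35:u+35]; m=(c>185).astype(np.uint8)
    n,l,st,ce=cv2.connectedComponentsWithStats(m); i=l[35,35]; print(st[i],ce[i]+[u-35,v-35], atz(p,ce[i]+[u-35,v-35],.103).round(4))
for uv,z in [((191,181),.05),((440,181),.05),((204,288),.05),((433,290),.05)]: print(atz(p,uv,z).round(4))
im=p['color'][160:300,190:450]; cv2.imwrite('pics/w4c.png',cv2.resize(im[:,:,::-1],None,fx=3,fy=3,interpolation=2))
```

```text
[  16    0   49   57 1448] [241.72582873 262.54005525] [0.5255 0.1626 0.103 ]
[   8    0   49   56 1426] [397.22230014 260.74193548] [0.5233 0.3294 0.103 ]
[0.4473 0.0996 0.05  ]
[0.4472 0.3835 0.05  ]
[0.5826 0.1017 0.05  ]
[0.5853 0.3889 0.05  ]
```

View pics/w4c.png

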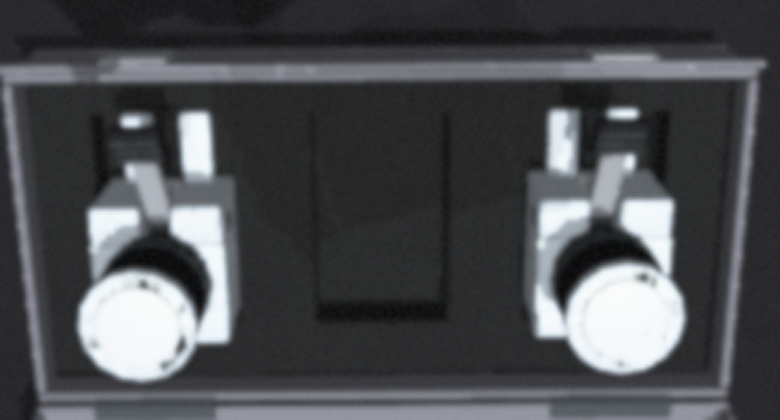

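Run:
```python
from h import *
p=cam('wrist')
for uv in [(236,268.3),(398.3,266)]: print(atz(p,uv,.103).round(4))
print(telemetry.get_state()['ee_pos'])
for k in [1]:
  for d in models.place_of(p,'seat_1'): print(round(d['score'],2),d['uv'],atz(p,d['uv'],.018).round(4))
```

```text
[0.5323 0.156  0.103 ]
[0.5295 0.331  0.103 ]
[0.44649209 0.24396887 0.33797808]
0.94 [81.9, 214.0] [ 0.4955 -0.0531  0.018 ]
0.89 [14.5, 216.8] [ 0.4992 -0.139   0.018 ]
```

```bash
python3 -m creep '[[100,[1,-0.88,0.87],[0,0,0]],[100,[1,-0.88,0.87],[0,0,0]],[100,[1,-0.88,0.87],[0,0,0]],[100,[1,-0.88,0.87],[0,0,0]]]'
python3 - <<'E'
from h import *
p=cam('wrist','w5'); print(telemetry.get_state()['ee_pos'],[np.round(proj(p,[.533,.156,.103])),np.round(proj(p,[.533,.156,.085]))])
E
```

```text
time_s: 9.32
ee_pos: [0.5329, 0.1548, 0.2359]
tcp_rot: [0.002, 1.576, -0.002]
force: [0.1, 1.2, 0.5]
gripper_width: 1.006
[0.53311935 0.15574844 0.23769697] [array([319., 220.]), array([319., 214.])]
```

View pics/w5.png

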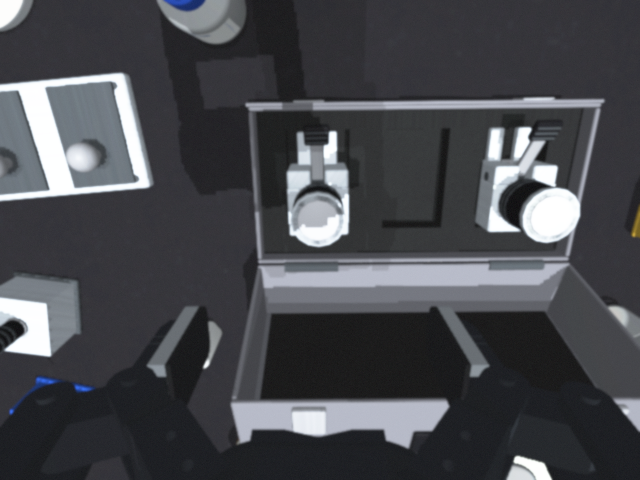

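```bash
python3 -m creep '[[100,[0.6,0,0],[0,0,0]],[100,[0.9,0,0],[0,0,0]],[100,[0.9,0,0],[0,0,0]]]'; python3 -m creep '[[100,[0.6,0,0],[0,0,0]],[100,[0.8,0,0],[0,0,0]],[100,[0.8,0,0],[0,0,0]],[40,[0.8,0,0],[0,0,0]],[35,[0.8,0,0],[0,0,0]],[35,[0.8,0,0],[0,0,0]],[35,[0.8,0,0],[0,0,0]]]' 60
```

```text
time_s: 9.75
ee_pos: [0.5316, 0.1569, 0.1472]
tcp_rot: [-0.001, 1.574, 0.001]
force: [-0.4, -0.4, 0.3]
gripper_width: 0.998
time_s: 10.62
ee_pos: [0.5346, 0.156, 0.0704]
tcp_rot: [-0.0, 1.568, 0.0]
force: [-1.9, -1.6, 6.6]
gripper_width: 0.483
```

```bash
python3 -m creep '[[35,[-0.2,0,0],[0,0,0]],[35,[-0.4,0,0],[0,0,0]],[35,[-0.7,0,0],[0,0,0]],[35,[-1,0,0],[0,0,0]],[35,[-1,0,0],[0,0,0]]]'; python3 -m creep '[[35,[-0.4,-0.5,0],[0,0,0]],[35,[-0.4,-1,-0.2],[0,0,0]],[35,[-0.4,-1,-0.2],[0,0,0]],[35,[-0.4,-1,-0.2],[0,0,0]]]'
python3 - <<'E'
from h import *
p=cam('wrist','w6');s=cam('side','s6');t=cam('top','t6'); print(telemetry.get_state()['ee_pos'])
for n,q in (('w',p),('s',s),('t',t)):
  for d in models.place_of(q,'seat_1'): print(n,round(d['score'],2),np.round(d['uv']),atz(q,d['uv'],.018).round(4))
E
```

```text
time_s: 11.25
ee_pos: [0.5349, 0.1562, 0.1707]
tcp_rot: [0.0, 1.565, 0.001]
force: [-0.2, 0.7, -3.4]
gripper_width: 0.476
time_s: 11.75
ee_pos: [0.5125, 0.0562, 0.2066]
tcp_rot: [0.001, 1.573, 0.0]
force: [-0.7, 0.5, -3.8]
gripper_width: 0.474
[0.51306233 0.056939   0.20737389]
w 0.94 [  2. 194.] [ 0.5056 -0.2231  0.018 ]
w 0.71 [100. 189.] [ 0.5009 -0.1361  0.018 ]
w 0.68 [195. 180.] [ 0.4926 -0.0508  0.018 ]
s 0.95 [323. 319.] [ 0.5067 -0.2259  0.018 ]
s 0.94 [313. 300.] [ 0.4889 -0.1396  0.018 ]
s 0.88 [315. 286.] [ 0.4984 -0.0706  0.018 ]
s 0.54 [254. 311.] [ 0.3472 -0.1819  0.018 ]
t 0.9 [380. 257.] [ 0.5104 -0.131   0.018 ]
t 0.75 [412. 253.] [ 0.5219 -0.2296  0.018 ]
t 0.68 [355. 262.] [ 0.4946 -0.0539  0.018 ]
```

View pics/w6.png

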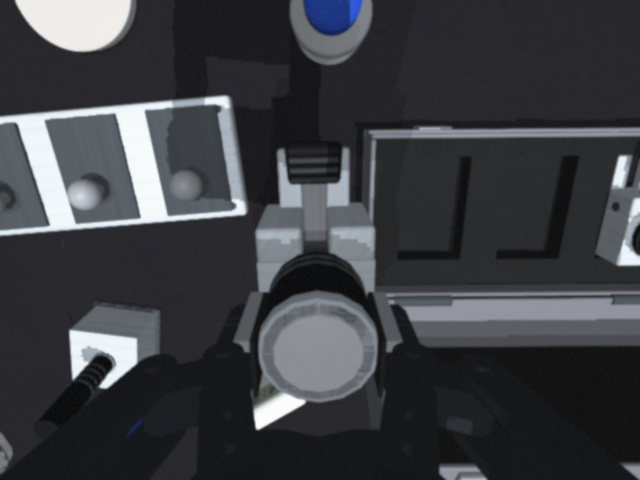

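View pics/s6.png

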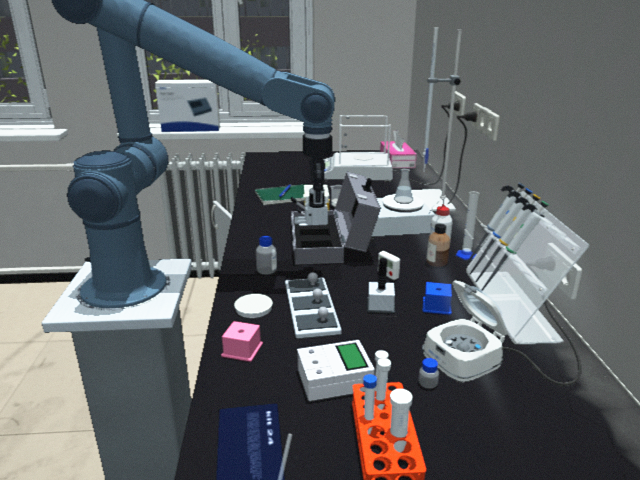

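Side/wrist: the head hangs upright in the jaws (barrel centre (318,345)), lid still open. Balls at wrist (185,185), (85,194), (3,197). Measuring them and the rail's yaw.

```bash
python3 -m creep '[[35,[-0.2,-1,-0.2],[0,0,0]],[35,[-0.2,-1,-0.2],[0,0,0]],[35,[-0.2,-1,-0.2],[0,0,0]],[35,[-0.2,-1,-0.2],[0,0,0]]]'
python3 - <<'E'
from h import *
p=cam('wrist','w7'); print(telemetry.get_state()['ee_pos'])
for d in models.place_of(p,'seat_1'): print(round(d['score'],2),np.round(d['uv']),atz(p,d['uv'],.018).round(4))
cv2.imwrite('pics/w7c.png',cv2.resize(p['color'][80:260,0:400,::-1],None,fx=2,fy=2,interpolation=2))
E
```

```text
time_s: 12.55
ee_pos: [0.4933, -0.0435, 0.2281]
tcp_rot: [0.0, 1.571, 0.001]
force: [-0.0, -0.7, -2.2]
gripper_width: 0.476
[ 0.49327359 -0.04310978  0.22790836]
0.64 [223. 203.] [ 0.5002 -0.1333  0.018 ]
0.6 [131. 210.] [ 0.5078 -0.2223  0.018 ]
0.26 [217.  22.] [ 0.3468 -0.1259  0.018 ]
```

View pics/w7c.png

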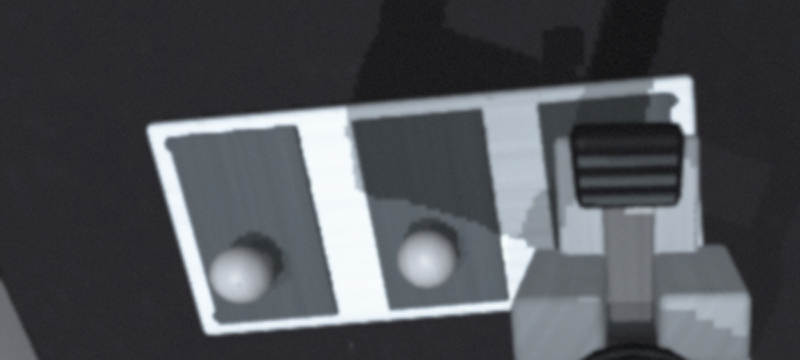

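```bash
cat > q.py <<'E'
from h import *
p=cam('wrist')
b=[atz(p,uv,.038) for uv in [(119.5,217.5),(213.5,209)]]
print(b, np.linalg.norm(b[0]-b[1]), np.degrees(np.arctan2(-(b[1]-b[0])[0],(b[1]-b[0])[1])))
e=[atz(p,(u/2,80+v/2),.014) for u,v in [(150,125),(690,78),(208,333),(510,310)]]
for i,j in ((0,1),(2,3),(0,2)):
  d=e[j]-e[i]; print(np.linalg.norm(d), np.degrees(np.arctan2(-d[0],d[1])))
print(np.round(e,4))
E
python3 q.py
```

```text
[array([ 0.50904514, -0.22269791,  0.038     ]), array([ 0.50087864, -0.13659429,  0.038     ])] 0.08649003119236645 5.418012990799302
0.24740116301807658 4.907068542351713
0.15205124205116516 4.703770638776346
0.10196503605872938 -85.13465485999659
[[ 0.4447 -0.2647  0.014 ]
 [ 0.4236 -0.0182  0.014 ]
 [ 0.5463 -0.2561  0.014 ]
 [ 0.5338 -0.1045  0.014 ]]
```

Run:
```python
from h import *
p=cam('wrist','w8'); s=telemetry.get_state(); T=np.array(s['ee_pos']); print(T,s['tcp_rot'])
M=R.from_rotvec(s['tcp_rot'])
im=p['color'].copy()
for k,r in ((.0325,.021),(.0315,.02)):
  for a in np.linspace(0,2*np.pi,60):
    u=proj(p,T+M.apply([-k,r*np.cos(a),r*np.sin(a)])); cv2.circle(im,tuple(int(x) for x in u),1,(255,0,0),-1)
cv2.imwrite('pics/w8c.png',cv2.resize(im[220:440,200:440,::-1],None,fx=2.5,fy=2.5))
```

```text
[ 0.49329197 -0.04300154  0.22792545] [-1.19350426e-03  1.57144214e+00  1.67627382e-03]
```

View pics/w8c.png

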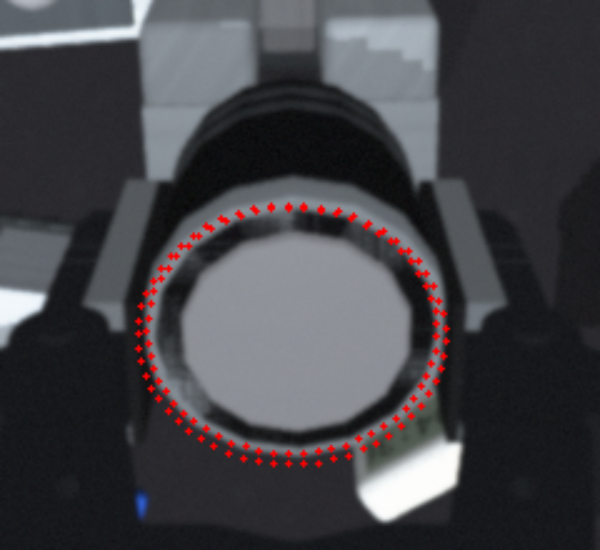

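```bash
python3 -m creep '[[35,[0,-0.6,0],[0,0,0]],[35,[0,-1,0.1],[0,0,0]],[35,[0,-1,0.1],[0,0,0]],[35,[0,-1,0.1],[0,0,0]]]'; python3 -m creep '[[35,[0.4,-0.79,0.06],[-0.028,0,0]],[35,[0.4,-0.79,0.06],[-0.028,0,0]],[35,[0.4,-0.79,0.06],[-0.028,0,0]],[35,[0.4,-0.79,0.06],[-0.028,0,0]]]';python3 - <<'E'
from h import *
p=cam('wrist','w9'); s=telemetry.get_state(); T=np.array(s['ee_pos']); print(T,R.from_rotvec(s['tcp_rot']).as_matrix().round(3))
im=p['color'].copy()
for X in ([.5087,-.222,.051],[.5013,-.1373,.051],[.5013,-.1373,.038]): cv2.circle(im,tuple(int(round(x)) for x in proj(p,X)),2,(255,0,0),-1)
cv2.imwrite('pics/w9.png',im[:,:,::-1])
q=cam('side'); cv2.imwrite('pics/s9.png',cv2.resize(q['color'][180:380,200:460,::-1],None,fx=3,fy=3))
print(rel([.5095,-.2225,.12]))
E
```

```text
time_s: 13.25
ee_pos: [0.5032, -0.1432, 0.2279]
tcp_rot: [0.0, 1.572, 0.001]
force: [0.4, -0.6, -4.6]
gripper_width: 0.479
time_s: 13.75
ee_pos: [0.5096, -0.2216, 0.1886]
tcp_rot: [-0.07, 1.569, 0.071]
force: [-0.5, 0.6, -3.9]
gripper_width: 0.476
[ 0.50976687 -0.22167064  0.1889377 ] [[ 0.001 -0.09   0.996]
 [-0.     0.996  0.09 ]
 [-1.    -0.     0.001]]
(array([ 0.691, -0.007, -0.004]), None)
```

View pics/w9.png

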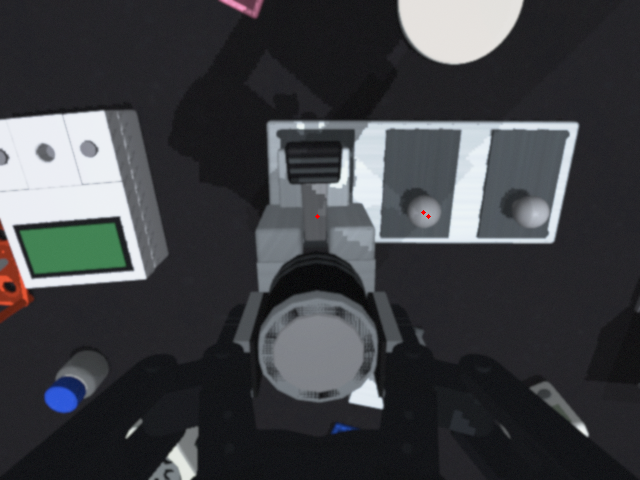

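View pics/s9.png

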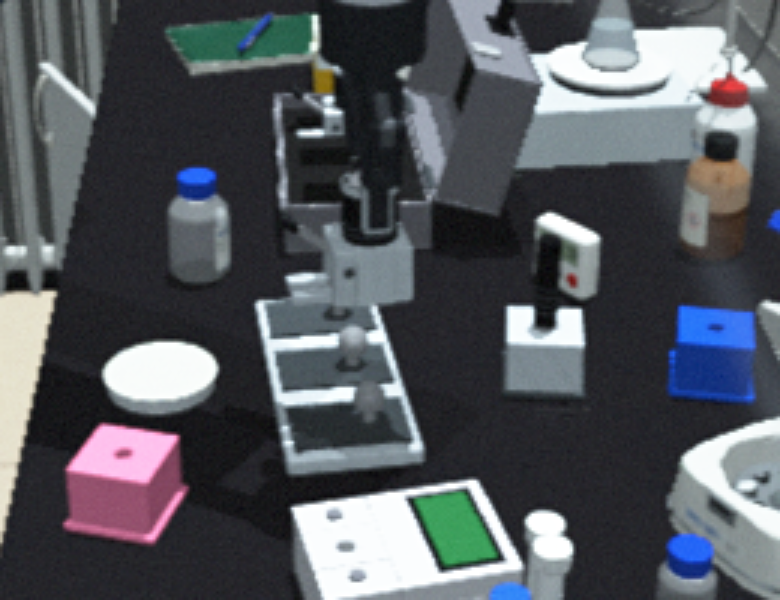

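Aligned: rail edges are level in the wrist view and ball marker falls on ball 2 at (424,212). Lowering with force checks.

```bash
python3 -m creep '[[35,[0.4,0,0],[0,0,0]],[35,[0.7,0,0],[0,0,0]],[35,[0.8,0,0],[0,0,0]],[35,[0.85,0,0],[0,0,0]],[35,[0.9,0,0],[0,0,0]],[35,[0.9,0,0],[0,0,0]]]'
```

```text
time_s: 14.6
ee_pos: [0.5097, -0.2231, 0.0989]
tcp_rot: [-0.07, 1.569, 0.069]
force: [-0.2, -0.3, -4.0]
gripper_width: 0.471
```

```bash
python3 -m creep '[[35,[0.06,0,0],[0,0,0]],[35,[0.12,0,0],[0,0,0]],[35,[0.18,0,0],[0,0,0]],[35,[0.22,0,0],[0,0,0]],[35,[0.25,0,0],[0,0,0]],[35,[0.26,0,0],[0,0,0]],[35,[0.26,0,0],[0,0,0]]]'
```

```text
time_s: 15.48
ee_pos: [0.5095, -0.2232, 0.0744]
tcp_rot: [-0.069, 1.571, 0.07]
force: [-5.8, 4.8, 11.2]
gripper_width: 0.472
```

```bash
python3 -m creep '[[70,[0,0,0],[0,0,0]],[70,[0,0,0],[0,0,0]],[70,[0,0,0],[0,0,0]],[70,[-0.3,0,0],[0,0,0]],[70,[-0.8,0,0],[0,0,0]],[70,[-0.8,0,0],[0,0,0]],[0,[-0.8,0,-0.65],[0,0,0]],[0,[-0.8,0,-0.65],[0,0,0]],[0,[-0.8,0,-0.65],[0,0,0]],[0,[-0.8,0,-0.65],[0,0,0]]]'
python3 - <<'E'
from h import *
p=cam('wrist','w10'); q=cam('side'); cv2.imwrite('pics/s10.png',cv2.resize(q['color'][180:380,200:460,::-1],None,fx=3,fy=3))
for d in models.place_of(p,'head_1_pad'): print(d['score'],d['uv'],atz(p,d['uv'],.081))
print(telemetry.get_state()['ee_pos'])
E
```

```text
time_s: 16.73
ee_pos: [0.4456, -0.229, 0.1527]
tcp_rot: [-0.07, 1.569, 0.069]
force: [0.3, 1.2, -0.5]
gripper_width: -0.0
0.83 [315.6, 253.7] [ 0.44950959 -0.22979386  0.081     ]
[ 0.44538475 -0.22881966  0.15251364]
```

View pics/w10.png

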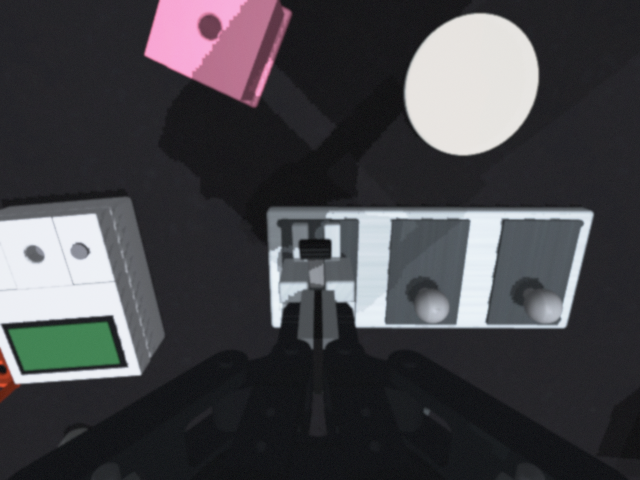

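View pics/s10.png

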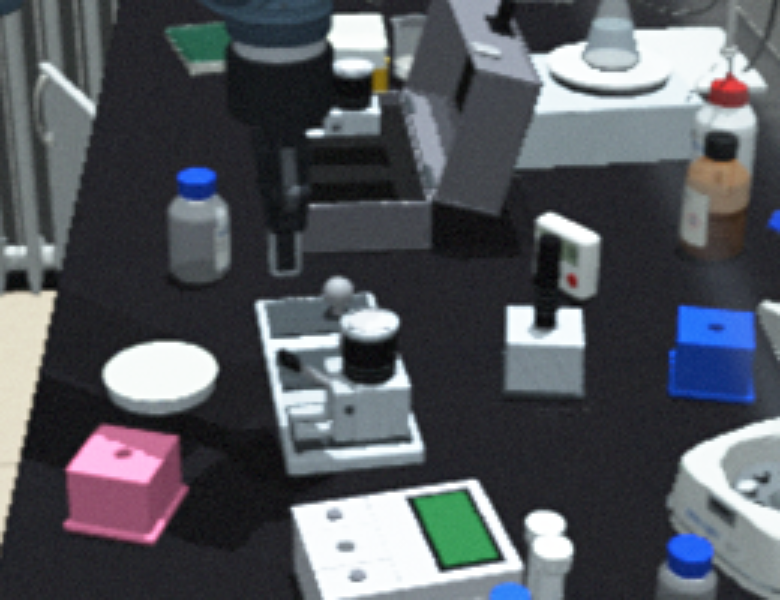

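```bash
python3 -m creep '[[0,[0.4,0,0],[0,0,0]],[0,[0.65,0,0],[0,0,0]],[0,[0.65,0,0],[0,0,0]]]';python3 -m creep '[[0,[0.1,0,-0.02],[0,0,0]],[0,[0.2,0,-0.04],[0,0,0]],[0,[0.3,0,-0.06],[0,0,0]],[0,[0.36,0,-0.06],[0,0,0]],[0,[0.4,0,-0.06],[0,0,0]],[0,[0.41,0,-0.06],[0,0,0]]]'
```

```text
time_s: 17.25
ee_pos: [0.4438, -0.2277, 0.0856]
tcp_rot: [-0.067, 1.573, 0.072]
force: [-0.1, 0.5, -0.0]
gripper_width: -0.0
time_s: 18.0
ee_pos: [0.4384, -0.2296, 0.0486]
tcp_rot: [-0.069, 1.573, 0.071]
force: [-13.0, 3.9, 29.1]
gripper_width: -0.001
```

```bash
python3 -m creep '[[0,[-0.5,0,0],[0,0,0]],[0,[-1,0,0],[0,0,0]],[0,[-1,0,0],[0,0,0]]]'; python3 -m creep '[[0,[-1,0.9,0],[0.028,0,0]],[0,[-1,0.9,0],[0.028,0,0]],[0,[-1,0.9,0],[0.028,0,0]],[0,[-1,0.9,0],[0.028,0,0]]]'
python3 - <<'E'
from h import *
p=cam('wrist','w11'); q=cam('side'); cv2.imwrite('pics/s11.png',cv2.resize(q['color'][180:380,200:460,::-1],None,fx=3,fy=3))
E
```

```text
time_s: 18.38
ee_pos: [0.4411, -0.231, 0.1506]
tcp_rot: [-0.074, 1.563, 0.065]
force: [0.3, 0.2, -0.5]
gripper_width: 0.002
time_s: 18.88
ee_pos: [0.4305, -0.1391, 0.2452]
tcp_rot: [-0.0, 1.572, 0.001]
force: [0.4, -0.7, -0.2]
gripper_width: -0.004
```

View pics/s11.png

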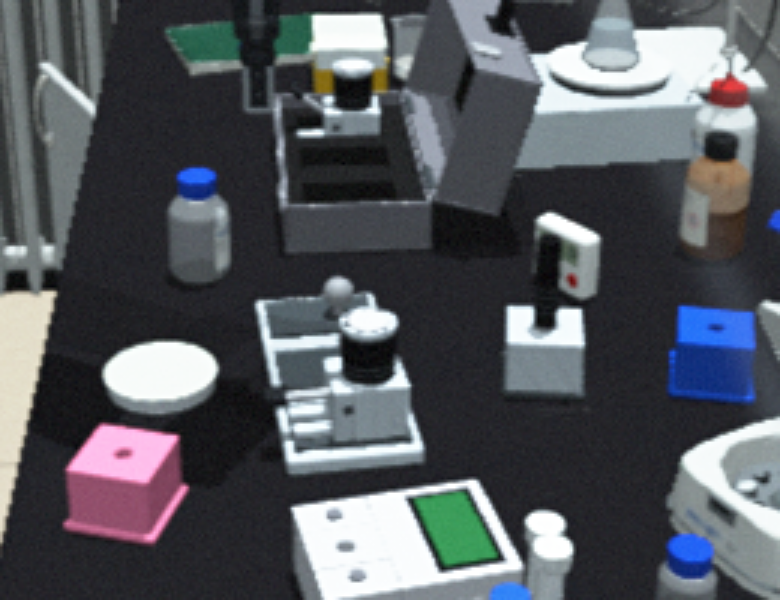

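View pics/w11.png

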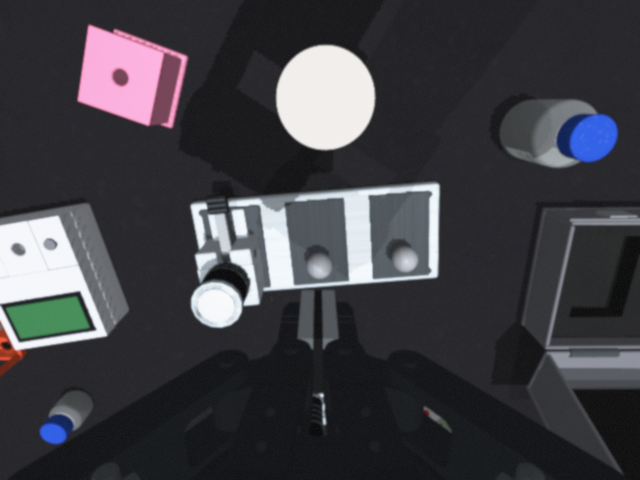

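```bash
python3 - <<'E'
from h import *
p=cam('wrist')
for uv in [(319,262),(403.5,256)]: print(atz(p,uv,.038).round(4))
E
python3 -m creep '[[100,[0,1,0.3],[0,0,0]],[100,[0,1,0.3],[0,0,0]],[100,[0,1,0.3],[0,0,0]]]'; python3 -m creep '[[100,[0,1,0.3],[0,0,0]],[100,[0,1,0.3],[0,0,0]],[100,[0,1,0.3],[0,0,0]]]'; python3 -m creep '[[100,[0,1,0.3],[0,0,0]],[100,[0,1,0.3],[0,0,0]],[100,[0,1,0.3],[0,0,0]]]';python3 -m creep '[[100,[0,1,0.1],[0,0,0]],[100,[0,1,0.1],[0,0,0]],[100,[0,1,0.1],[0,0,0]]]';python3 -m creep '[[100,[0,0.7,0],[0,0,0]],[100,[0,0.7,0],[0,0,0]],[100,[0,0.7,0],[0,0,0]]]'
python3 - <<'E'
from h import *
p=cam('wrist','w12'); print(telemetry.get_state()['ee_pos'],rel([.531,.3315,.14]))
im=p['color'].copy()
for a in np.linspace(0,6.28,40): cv2.circle(im,tuple(int(x) for x in proj(p,[.531+.021*np.cos(a),.3315+.021*np.sin(a),.103])),1,(255,0,0),-1)
cv2.imwrite('pics/w12.png',im[:,:,::-1])
E
```

```text
[ 0.4954 -0.1376  0.038 ]
[ 0.4891 -0.0542  0.038 ]
time_s: 19.4
ee_pos: [0.4605, -0.0381, 0.2446]
tcp_rot: [-0.001, 1.574, 0.003]
force: [0.1, -0.1, -0.2]
gripper_width: 0.636
time_s: 19.77
ee_pos: [0.4907, 0.0611, 0.245]
tcp_rot: [-0.002, 1.573, 0.002]
force: [-0.7, 0.3, 0.5]
gripper_width: 0.998
time_s: 20.15
ee_pos: [0.5209, 0.1605, 0.2451]
tcp_rot: [-0.002, 1.573, 0.001]
force: [-0.1, -0.6, -0.6]
gripper_width: 0.997
time_s: 20.52
ee_pos: [0.5308, 0.26, 0.2454]
tcp_rot: [-0.001, 1.572, -0.0]
force: [-0.3, 0.2, 0.4]
gripper_width: 0.996
time_s: 20.9
ee_pos: [0.531, 0.3287, 0.2457]
tcp_rot: [-0.0, 1.572, -0.002]
force: [0.0, -1.8, -0.4]
gripper_width: 1.002
[0.5310212  0.32844312 0.24589243] (array([1.059, 0.032, 0.   ]), None)
```

View pics/w12.png

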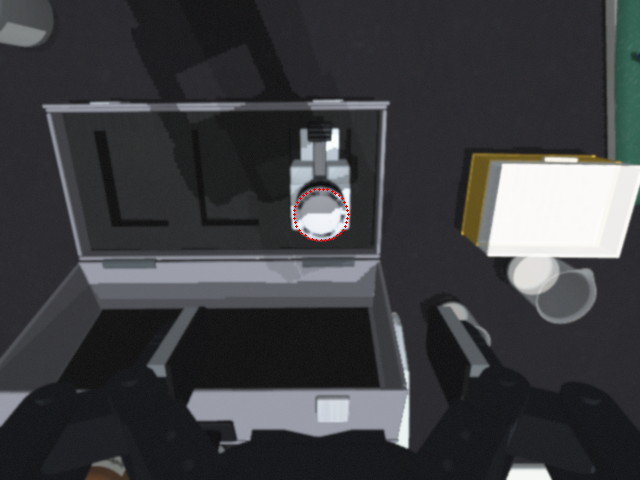

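```bash
python3 -m creep '[[100,[0.6,0.03,0],[0,0,0]],[100,[0.98,0.03,0],[0,0,0]],[100,[0.98,0.03,0],[0,0,0]]]'; python3 -m creep '[[100,[0.6,0,0],[0,0,0]],[100,[0.8,0,0],[0,0,0]],[100,[0.8,0,0],[0,0,0]],[40,[0.8,0,0],[0,0,0]],[35,[0.8,0,0],[0,0,0]],[35,[0.8,0,0],[0,0,0]],[35,[0.8,0,0],[0,0,0]]]' 60
```

```text
time_s: 21.32
ee_pos: [0.5286, 0.3307, 0.1446]
tcp_rot: [-0.001, 1.578, -0.004]
force: [0.5, -1.2, 0.6]
gripper_width: 0.997
time_s: 22.2
ee_pos: [0.5319, 0.3335, 0.0705]
tcp_rot: [-0.0, 1.568, 0.0]
force: [-0.2, -1.9, 6.4]
gripper_width: 0.478
```

```bash
python3 -m creep '[[35,[-0.2,0,0],[0,0,0]],[35,[-0.4,0,0],[0,0,0]],[35,[-0.7,0,0],[0,0,0]],[35,[-1,0,0],[0,0,0]],[35,[-1,0,0],[0,0,0]]]'; python3 -m creep '[[35,[-0.4,-0.5,0],[0,0,0]],[35,[-0.4,-1,-0.1],[0,0,0]],[35,[-0.4,-1,-0.1],[0,0,0]]]';python3 -m creep '[[35,[0,-0.5,0],[0,0,0]],[35,[0,-1,-0.1],[0,0,0]],[35,[0,-1,-0.1],[0,0,0]]]'; python3 -m creep '[[35,[0,-0.5,0],[0,0,0]],[35,[0,-1,-0.1],[-0.027,0,0]],[35,[0,-1,-0.1],[-0.027,0,0]],[35,[0,-1,-0.1],[-0.027,0,0]]]';python3 - <<'E'
from h import *
p=cam('wrist','w13'); s=telemetry.get_state(); T=np.array(s['ee_pos']); print(T,R.from_rotvec(s['tcp_rot']).as_matrix().round(3).tolist())
M=R.from_rotvec(s['tcp_rot'])
im=p['color'].copy()
cv2.imwrite('pics/w13c.png',cv2.resize(im[100:300,0:300,::-1],None,fx=2.5,fy=2.5,interpolation=2))
for a in np.linspace(0,2*np.pi,60):
    u=proj(p,T+M.apply([-.0325,.021*np.cos(a),.021*np.sin(a)])); cv2.circle(im,tuple(int(x) for x in u),1,(255,0,0),-1)
for X in ([.4943,-.053,.038],[.5013,-.1378,.038]): print(proj(p,X)); cv2.circle(im,tuple(int(round(x)) for x in proj(p,X)),2,(255,0,0),-1)
cv2.imwrite('pics/w13.png',im[:,:,::-1])
E
```

```text
time_s: 22.82
ee_pos: [0.5322, 0.3345, 0.1723]
tcp_rot: [0.002, 1.565, 0.003]
force: [0.9, 0.0, -4.5]
gripper_width: 0.475
time_s: 23.2
ee_pos: [0.5193, 0.2309, 0.207]
tcp_rot: [0.002, 1.574, -0.003]
force: [0.7, -0.9, -4.7]
gripper_width: 0.474
time_s: 23.58
ee_pos: [0.5095, 0.1317, 0.2068]
tcp_rot: [0.002, 1.574, -0.003]
force: [-0.6, 1.1, -3.4]
gripper_width: 0.472
time_s: 24.08
ee_pos: [0.5005, 0.0345, 0.2076]
tcp_rot: [-0.066, 1.571, 0.068]
force: [0.3, -0.2, -3.4]
gripper_width: 0.474
[0.50061195 0.0347273  0.20777949] [[-0.001, -0.086, 0.996], [0.001, 0.996, 0.086], [-1.0, 0.001, -0.001]]
[213.33248818 190.80373065]
[111.23410265 190.48068568]
```

View pics/w13.png

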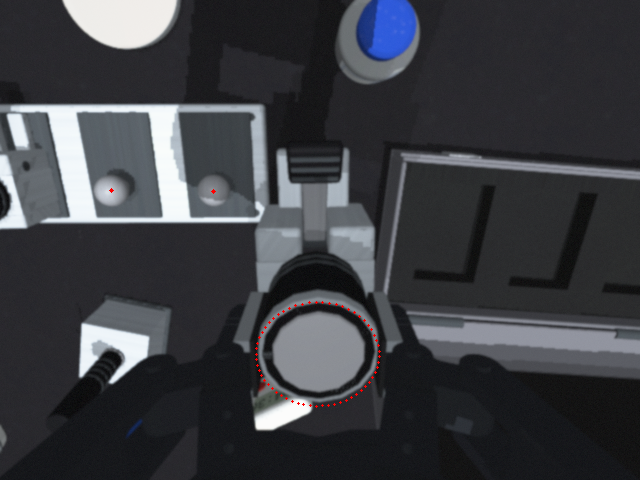

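View pics/w13c.png

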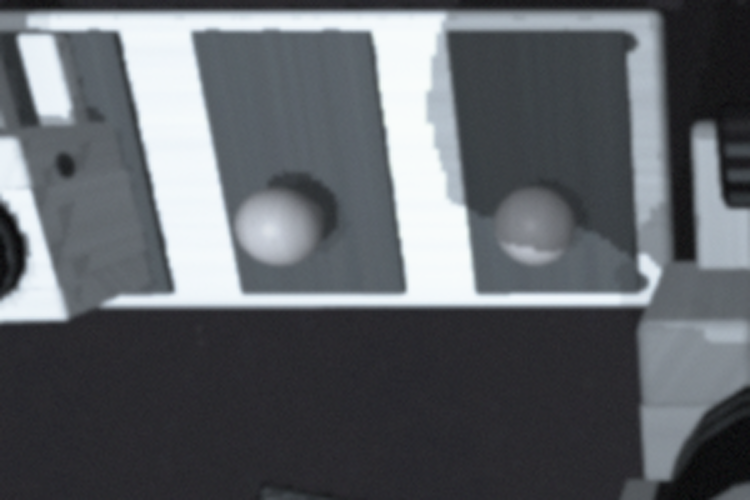

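```bash
python3 -m creep '[[35,[0,-0.5,-0.07],[0,0,0]],[35,[0.2,-0.875,-0.13],[0,0,0]],[35,[0.2,-0.875,-0.13],[0,0,0]],[35,[0.2,-0.875,-0.13],[0,0,0]],[35,[0.2,-0.875,-0.13],[0,0,0]]]'
python3 - <<'E'
from h import *
s=telemetry.get_state();print(s['ee_pos'],rel([.4951,-.0536,.0995]))
E
```

```text
time_s: 24.75
ee_pos: [0.4957, -0.0536, 0.1888]
tcp_rot: [-0.068, 1.569, 0.068]
force: [-0.7, -0.4, -4.3]
gripper_width: 0.479
[ 0.4956677  -0.05363543  0.18877446] (array([ 0.893,  0.001, -0.006]), None)
```

```bash
python3 -m creep '[[35,[0.4,0,0],[0,0,0]],[35,[0.7,0,0],[0,0,0]],[35,[0.8,0,0],[0,0,0]],[35,[0.85,0,0],[0,0,0]],[35,[0.9,0,0],[0,0,0]],[35,[0.9,0,0],[0,0,0]]]'
```

```text
time_s: 25.5
ee_pos: [0.4958, -0.0541, 0.099]
tcp_rot: [-0.065, 1.568, 0.067]
force: [1.1, 5.4, -4.4]
gripper_width: 0.477
```

```bash
python3 -m creep '[[35,[0.06,0.01,0],[0,0,0]],[35,[0.12,0.01,0],[0,0,0]],[35,[0.18,0.01,0],[0,0,0]],[35,[0.22,0.01,0],[0,0,0]],[35,[0.25,0.01,0],[0,0,0]],[35,[0.26,0.01,0],[0,0,0]],[35,[0.26,0.01,0],[0,0,0]]]'
```

```text
time_s: 26.38
ee_pos: [0.4957, -0.0534, 0.0744]
tcp_rot: [-0.066, 1.57, 0.068]
force: [-5.5, 5.7, 10.1]
gripper_width: 0.473
```

Home. Release and press its lever.

```bash
python3 -m creep '[[70,[0,0,0],[0,0,0]],[70,[0,0,0],[0,0,0]],[70,[0,0,0],[0,0,0]],[70,[-0.3,0,0],[0,0,0]],[70,[-0.8,0,0],[0,0,0]],[70,[-0.8,0,0],[0,0,0]],[0,[-0.8,0,-0.65],[0,0,0]],[0,[-0.8,0,-0.65],[0,0,0]],[0,[-0.8,0,-0.65],[0,0,0]],[0,[-0.8,0,-0.65],[0,0,0]]]'
python3 - <<'E'
from h import *
p=cam('wrist','w14'); q=cam('side'); cv2.imwrite('pics/s14.png',cv2.resize(q['color'][180:380,200:460,::-1],None,fx=3,fy=3))
for d in models.place_of(p,'head_1_pad'): print(d['score'],d['uv'],atz(p,d['uv'],.081))
print(telemetry.get_state()['ee_pos'])
E
```

```text
time_s: 27.62
ee_pos: [0.4315, -0.0597, 0.1529]
tcp_rot: [-0.067, 1.568, 0.066]
force: [0.2, 0.4, 0.3]
gripper_width: -0.0
0.8 [61.5, 220.9] [ 0.42761513 -0.2112666   0.081     ]
[ 0.43117067 -0.05950656  0.15261795]
```

View pics/w14.png

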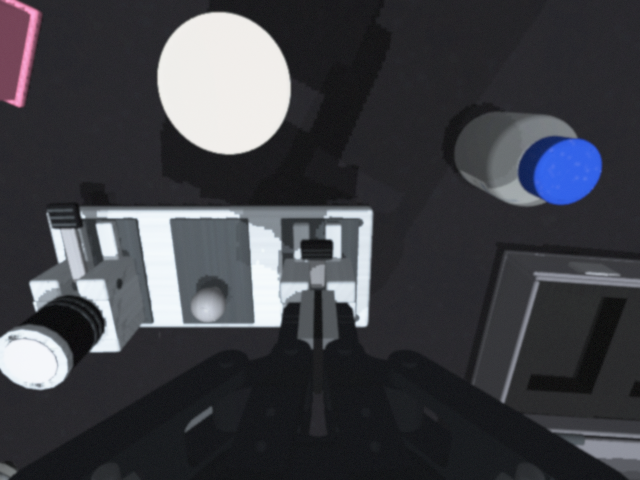

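View pics/s14.png

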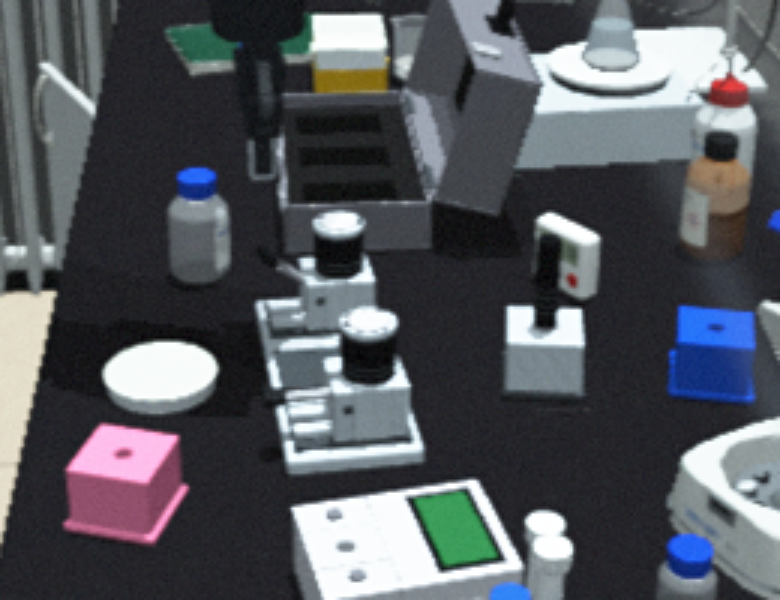

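```bash
python3 -m creep '[[0,[0.4,0,0],[0,0,0]],[0,[0.65,0,0],[0,0,0]],[0,[0.65,0,0],[0,0,0]]]';python3 -m creep '[[0,[0.1,0,-0.02],[0,0,0]],[0,[0.2,0,-0.04],[0,0,0]],[0,[0.3,0,-0.06],[0,0,0]],[0,[0.36,0,-0.06],[0,0,0]],[0,[0.4,0,-0.06],[0,0,0]],[0,[0.41,0,-0.06],[0,0,0]]]';  python3 -m creep '[[0,[-0.5,0,0],[0,0,0]],[0,[-1,0,0],[0,0,0]],[0,[-1,0,0],[0,0,0]]]'; python3 -m creep '[[0,[-1,-0.5,0.5],[0.027,0,0]],[0,[-1,-0.5,0.5],[0.027,0,0]],[0,[-1,-0.5,0.5],[0.027,0,0]],[0,[-1,-0.5,0.5],[0.027,0,0]]]'
python3 - <<'E'
from h import *
p=cam('wrist','w15'); q=cam('side'); cv2.imwrite('pics/s15.png',cv2.resize(q['color'][180:380,200:460,::-1],None,fx=3,fy=3)); t=cam('top','t15')
for n,x in (('w',p),('s',q),('t',t)):
 for k,z in (('stand_hole',.05),('meter_bore',.052)):
  for d in models.place_of(x,k): print(n,k,round(d['score'],2),np.round(d['uv']),atz(x,d['uv'],z).round(4))
print(telemetry.get_state()['ee_pos'])
E
```

```text
time_s: 28.15
ee_pos: [0.4293, -0.0588, 0.0857]
tcp_rot: [-0.065, 1.574, 0.068]
force: [-0.1, 0.2, -0.8]
gripper_width: -0.005
time_s: 28.9
ee_pos: [0.4241, -0.0601, 0.0483]
tcp_rot: [-0.067, 1.574, 0.068]
force: [-16.0, 1.6, 33.1]
gripper_width: 0.0
time_s: 29.28
ee_pos: [0.4273, -0.0609, 0.1504]
tcp_rot: [-0.07, 1.561, 0.064]
force: [-0.3, 0.9, -0.5]
gripper_width: 0.001
time_s: 29.78
ee_pos: [0.4775, -0.1049, 0.2442]
tcp_rot: [0.001, 1.574, 0.001]
force: [-0.1, -0.7, -0.4]
gripper_width: -0.001
w stand_hole 0.61 [62. 13.] [ 0.3276 -0.3047  0.05  ]
s stand_hole 0.83 [241. 331.] [ 0.326  -0.3099  0.05  ]
s stand_hole 0.77 [436. 291.] [ 0.7843 -0.1722  0.05  ]
s stand_hole 0.67 [381. 292.] [ 0.6497 -0.1688  0.05  ]
s stand_hole 0.62 [388. 274.] [ 0.6848 -0.0783  0.05  ]
s meter_bore 0.64 [316. 362.] [ 0.4777 -0.4282  0.052 ]
t stand_hole 0.96 [441. 321.] [ 0.3175 -0.3062  0.05  ]
t stand_hole 0.6 [382. 210.] [ 0.654  -0.1356  0.05  ]
t stand_hole 0.58 [387. 163.] [ 0.7993 -0.1556  0.05  ]
t meter_bore 0.95 [481. 268.] [ 0.4762 -0.4303  0.052 ]
[ 0.47818948 -0.10524158  0.24600295]
```

View pics/w15.png

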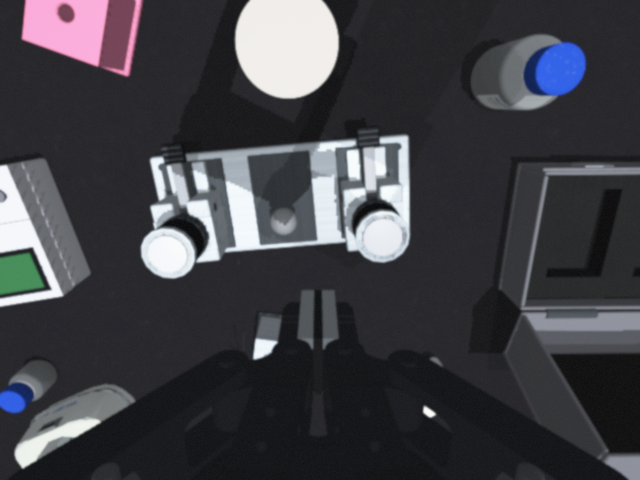

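View pics/s15.png

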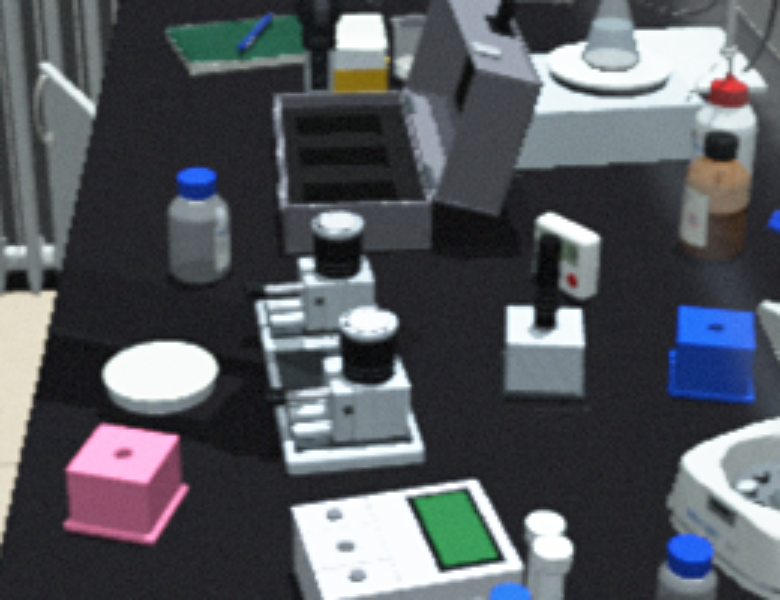

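Both levers level (side (262,292) and (275,395)). Next: the stylus, in the stand at about (0.65,-0.14).

```bash
python3 -m creep '[[100,[0,-0.35,0.9],[0,0,0]],[100,[0,-0.35,0.9],[0,0,0]],[100,[0,-0.35,0.9],[0,0,0]],[100,[0,-0.35,0.9],[0,0,0]]]'
python3 - <<'E'
from h import *
p=cam('wrist','w16')
for k,z in (('stand_hole',.05),('stylus',.01)):
  for d in models.place_of(p,k): print(k,round(d['score'],2),np.round(d['uv']),atz(p,d['uv'],z).round(4))
print(telemetry.get_state()['ee_pos'])
E
```

```text
time_s: 30.72
ee_pos: [0.5679, -0.1401, 0.246]
tcp_rot: [0.0, 1.572, 0.001]
force: [-0.2, 0.6, 0.5]
gripper_width: 0.845
stand_hole 0.92 [316. 288.] [ 0.657  -0.1417  0.05  ]
stand_hole 0.55 [301. 400.] [ 0.7948 -0.1583  0.05  ]
stylus 0.62 [316. 275.] [ 0.6621 -0.1416  0.01  ]
[ 0.56779043 -0.14001392  0.24650977]
```

View pics/w16.png

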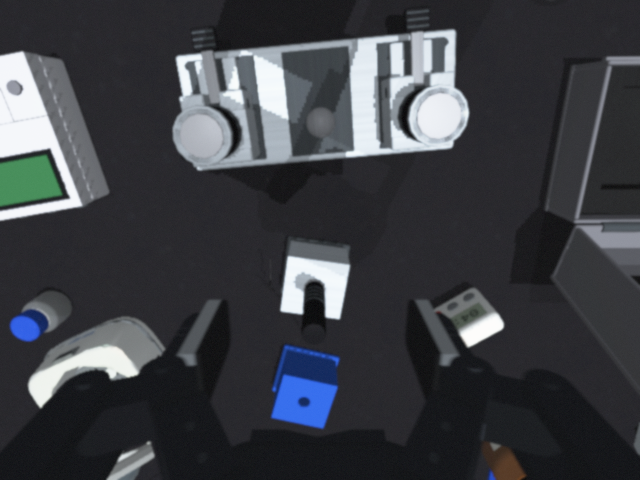

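Run:
```python
from h import *
p=cam('wrist')
cv2.imwrite('pics/w16c.png',cv2.resize(p['color'][230:350,260:370,::-1],None,fx=5,fy=5,interpolation=2))
for z in (.13,.128): print(atz(p,(313,331),z))
print(proj(p,[.655,-.1417,.13]),proj(p,[.655,-.1417,.05]),telemetry.get_state()['ee_pos'])
```

```text
[ 0.65475768 -0.1433775   0.13      ]
[ 0.65606142 -0.14340436  0.128     ]
[315.13349974 331.26846129] [315.63899164 285.42702024] [ 0.56785696 -0.14006728  0.24654778]
```

View pics/w16c.png

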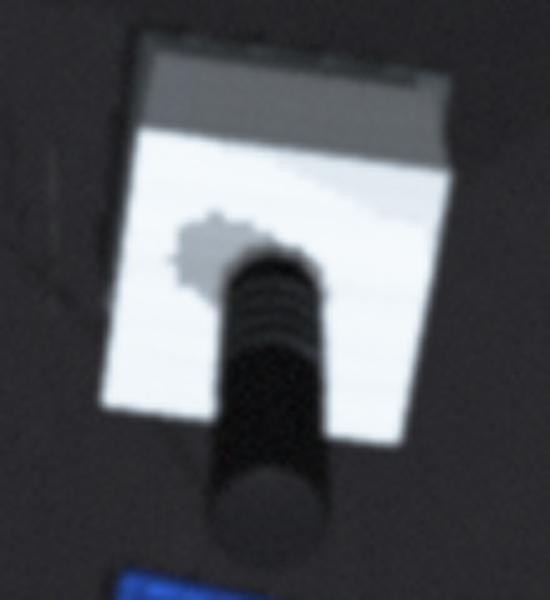

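```bash
python3 -m creep '[[70,[0,-0.02,0.885],[0,0,0]],[70,[0,-0.02,0.885],[0,0,0]],[70,[0,-0.02,0.885],[0,0,0]],[70,[0.8,-0.02,0.885],[0,0,0]],[70,[0.8,-0.02,0.885],[0,0,0]],[70,[0.8,-0.02,0.885],[0,0,0]]]'
python3 - <<'E'
from h import *
p=cam('wrist','w17');print(telemetry.get_state()['ee_pos'],rel([.6565,-.142,.086]))
E
```

```text
time_s: 31.68
ee_pos: [0.6555, -0.142, 0.1653]
tcp_rot: [0.001, 1.574, 0.001]
force: [0.1, -0.4, 0.6]
gripper_width: 0.703
[ 0.65681778 -0.14256141  0.16744984] (array([ 0.814,  0.006, -0.004]), None)
```

View pics/w17.png

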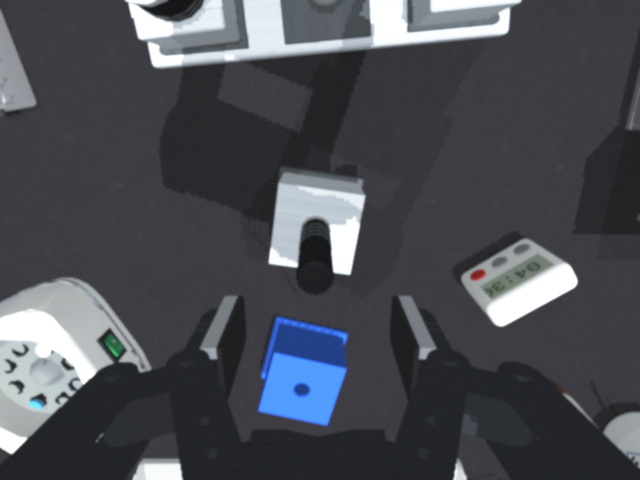

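```bash
python3 -m creep '[[70,[0.5,0,0],[0,0,0]],[70,[0.81,0,0],[0,0,0]],[70,[0.81,0,0],[0,0,0]],[70,[0.81,0,0],[0,0,0]],[10,[0.81,0,0],[0,0,0]],[10,[0.81,0,0],[0,0,0]],[10,[0.81,0,0],[0,0,0]],[10,[0.81,0,0],[0,0,0]],[10,[0.81,0,0],[0,0,0]]]' 50
python3 - <<'E'
from h import *
p=cam('wrist','w18')
E
```

```text
time_s: 32.85
ee_pos: [0.6577, -0.1427, 0.0867]
tcp_rot: [-0.001, 1.569, -0.0]
force: [0.5, 0.2, 6.3]
gripper_width: 0.22
```

View pics/w18.png

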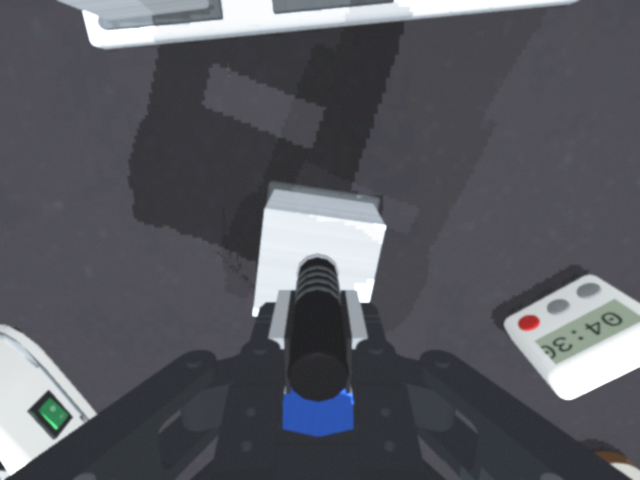

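```bash
python3 -m creep '[[10,[-0.3,0,0],[0,0,0]],[10,[-0.6,0,0],[0,0,0]],[10,[-1,0,0],[0,0,0]],[10,[-1,0,0],[0,0,0]]]'; python3 -m creep '[[10,[-0.4,-1,-0.6],[0,0,0]],[10,[-0.4,-1,-0.6],[0,0,0]],[10,[-0.4,-1,-0.6],[0,0,0]],[10,[-0.4,-1,-0.6],[0,0,0]]]'; python3 -m creep '[[10,[0,-1,-0.7],[0,0,0]],[10,[0,-1,-0.7],[0,0,0]],[10,[0,-1,-0.7],[0,0,0]],[10,[0,-1,-0.7],[0,0,0]]]';  python3 - <<'E'
from h import *
p=cam('wrist','w19');t=cam('top','t19');s=cam('side','s19')
for n,x in (('w',p),('s',s),('t',t)):
  for d in models.place_of(x,'meter_bore'): print(n,round(d['score'],2),np.round(d['uv']),atz(x,d['uv'],.052).round(4))
print(telemetry.get_state()['ee_pos'])
E
```

```text
time_s: 33.4
ee_pos: [0.659, -0.1432, 0.1895]
tcp_rot: [-0.002, 1.564, -0.002]
force: [-0.3, 0.8, -0.6]
gripper_width: 0.218
time_s: 33.9
ee_pos: [0.5963, -0.2419, 0.2236]
tcp_rot: [0.002, 1.573, 0.001]
force: [0.1, 0.5, -0.6]
gripper_width: 0.22
time_s: 34.4
ee_pos: [0.5274, -0.3409, 0.224]
tcp_rot: [0.0, 1.572, 0.003]
force: [0.0, 0.7, -1.4]
gripper_width: 0.222
s 0.8 [313. 360.] [ 0.4726 -0.4219  0.052 ]
t 0.46 [410. 254.] [ 0.517 -0.219  0.052]
t 0.22 [359. 286.] [ 0.4229 -0.0617  0.052 ]
[ 0.52757636 -0.34142187  0.22518406]
```

View pics/w19.png

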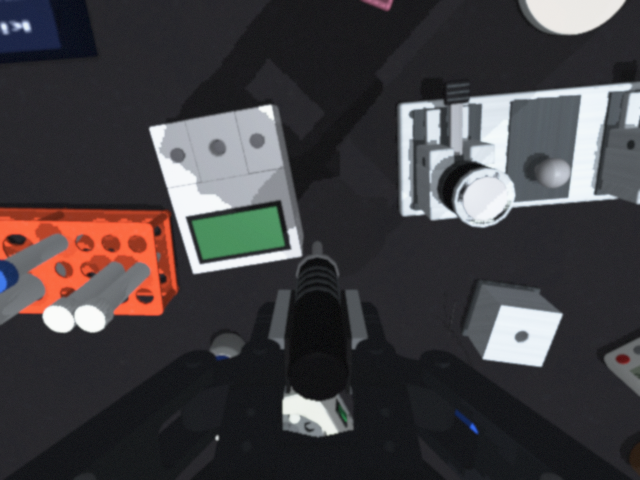

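View pics/s19.png

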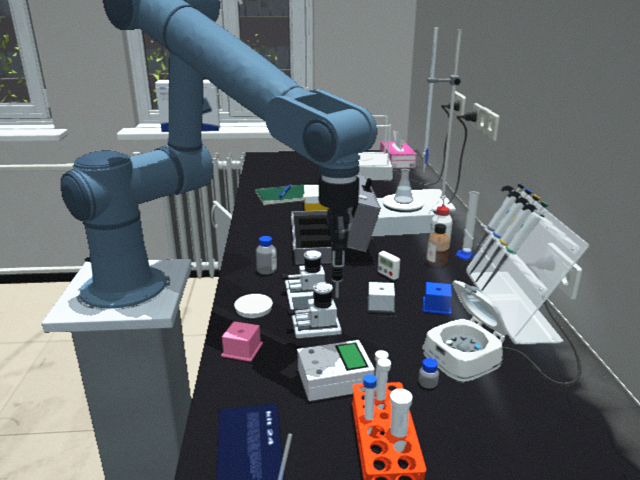

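Run:
```python
from h import *
p=cam('wrist');T=np.array(telemetry.get_state()['ee_pos'])
for uv in [(178,155),(218,147),(257,140)]: print(atz(p,uv,.052).round(4))
c=[atz(p,uv,.052) for uv in [(150,126),(273,106),(299,250),(194,273)]]; print(np.round(c,4))
print(proj(p,T-[0,0,.0767]),T)
cv2.imwrite('pics/w19c.png',cv2.resize(p['color'][90:290,140:340,::-1],None,fx=3,fy=3,interpolation=2))
```

```text
[ 0.4852 -0.4557  0.052 ]
[ 0.4787 -0.4224  0.052 ]
[ 0.4731 -0.3904  0.052 ]
[[ 0.4623 -0.4754  0.052 ]
 [ 0.4469 -0.3765  0.052 ]
 [ 0.5683 -0.3576  0.052 ]
 [ 0.5909 -0.4532  0.052 ]]
[316.86718956 244.92275629] [ 0.52744304 -0.34167364  0.22527698]
```

View pics/w19c.png

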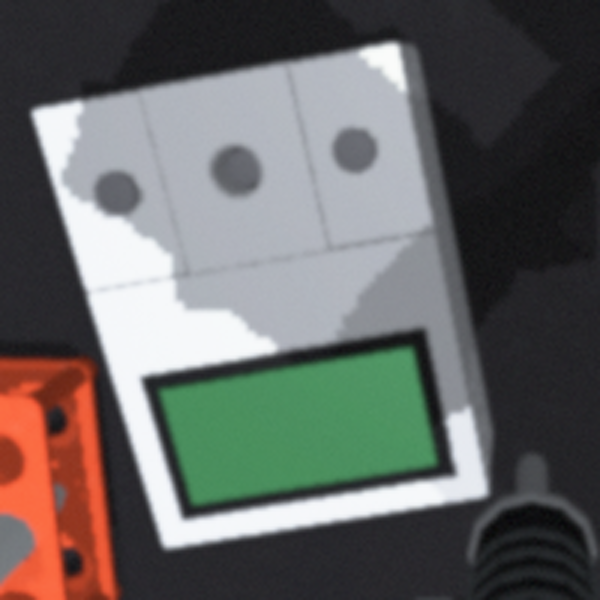

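```bash
python3 -m creep '[[10,[0,-0.805,-0.49],[0,0,0]],[10,[0,-0.805,-0.49],[0,0,0]],[10,[0.6,-0.805,-0.49],[0,0,0]],[10,[0.6,-0.805,-0.49],[0,0,0]],[10,[0.6,-0.805,-0.49],[0,0,0]],[10,[0.6,-0.805,-0.49],[0,0,0]]]'
cat > q2.py <<'E'
from h import *
import sys
p=cam('wrist');T=np.array(telemetry.get_state()['ee_pos']);print(T)
u=proj(p,T-[0,0,.0767]); print('tip pred',u); print('bore pred',proj(p,[.4787,-.4222,.052]))
for d in models.place_of(p,'meter_bore'): print(d)
c=[int(x) for x in u]; y0,x0=max(0,c[1]-100),c[0]-100
print(x0,y0)
cv2.imwrite('pics/%s.png'%sys.argv[1],cv2.resize(p['color'][y0:y0+200,x0:x0+200,::-1],None,fx=3,fy=3,interpolation=2))
q=cam('side'); cv2.imwrite('pics/%ss.png'%sys.argv[1],cv2.resize(q['color'][250:410,250:450,::-1],None,fx=4,fy=4,interpolation=2))
E
python3 q2.py a20
```

```text
time_s: 35.5
ee_pos: [0.4793, -0.4237, 0.1683]
tcp_rot: [-0.004, 1.568, -0.002]
force: [-0.2, -0.3, 0.3]
gripper_width: 0.22
[ 0.47914196 -0.42361502  0.16799449]
tip pred [317.89149343 244.33444597]
bore pred [320.03887316 224.39036582]
{'uv': [318.6, 223.3], 'score': 0.78}
217 144
```

View pics/a20.png

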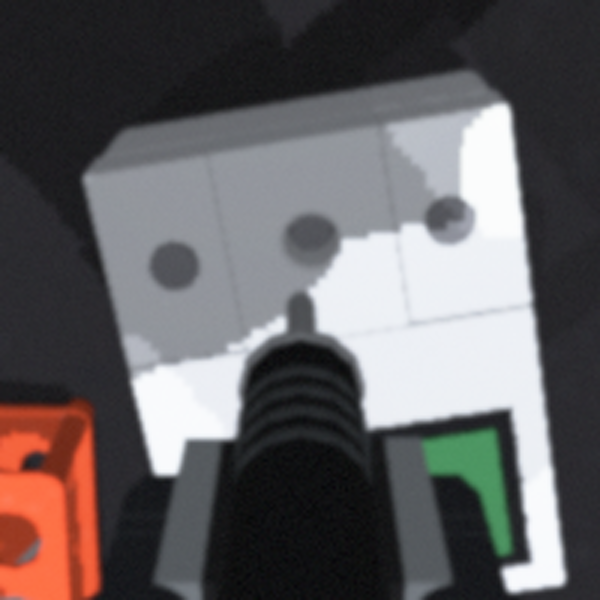

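View pics/a20s.png

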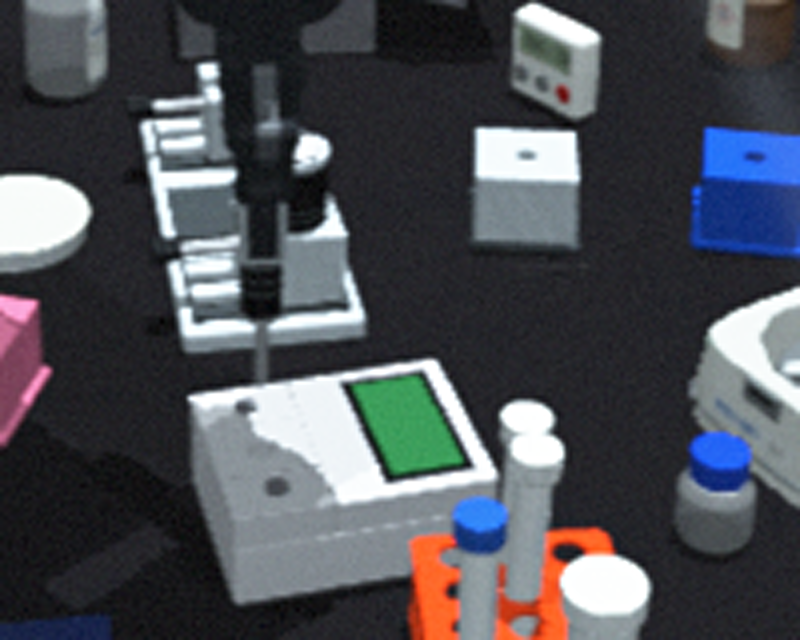

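Run:
```python
from h import *
p=cam('wrist');T=np.array(telemetry.get_state()['ee_pos'])
print(atz(p,(321,223),.052), atz(p,(317,244),T[2]-.0767),T)
```

```text
[ 0.47663084 -0.42102473  0.052     ] [ 0.47835417 -0.4237124   0.08998059] [ 0.47852919 -0.42319542  0.16668059]
```

```bash
python3 -m creep '[[10,[0.15,0.018,-0.01],[0,0,0]],[10,[0.28,0.018,-0.01],[0,0,0]],[10,[0.28,0.018,-0.01],[0,0,0]],[10,[0.28,0.018,-0.01],[0,0,0]]]'; python3 q2.py a21
```

```text
time_s: 36.2
ee_pos: [0.4769, -0.4212, 0.1371]
tcp_rot: [0.0, 1.571, 0.0]
force: [0.5, -0.0, 0.2]
gripper_width: 0.217
[ 0.47711019 -0.42138319  0.13755436]
tip pred [316.89320348 245.62084908]
bore pred [315.63266527 243.07272995]
{'uv': [315.7, 241.8], 'score': 0.79}
216 145
```

View pics/a21.png

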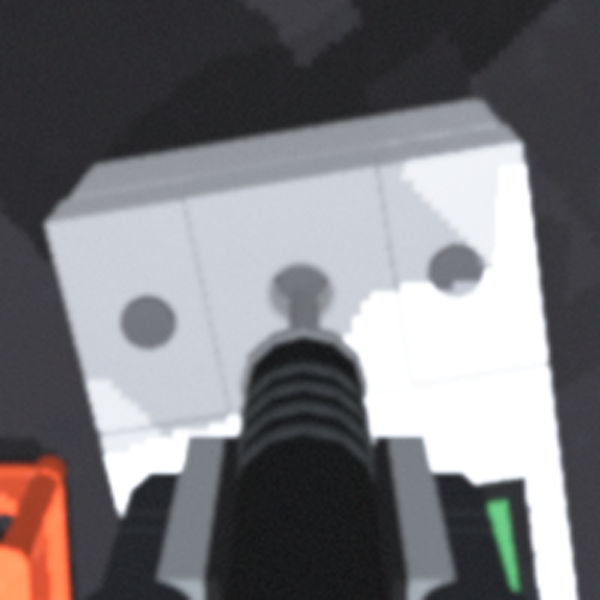

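View pics/a21s.png

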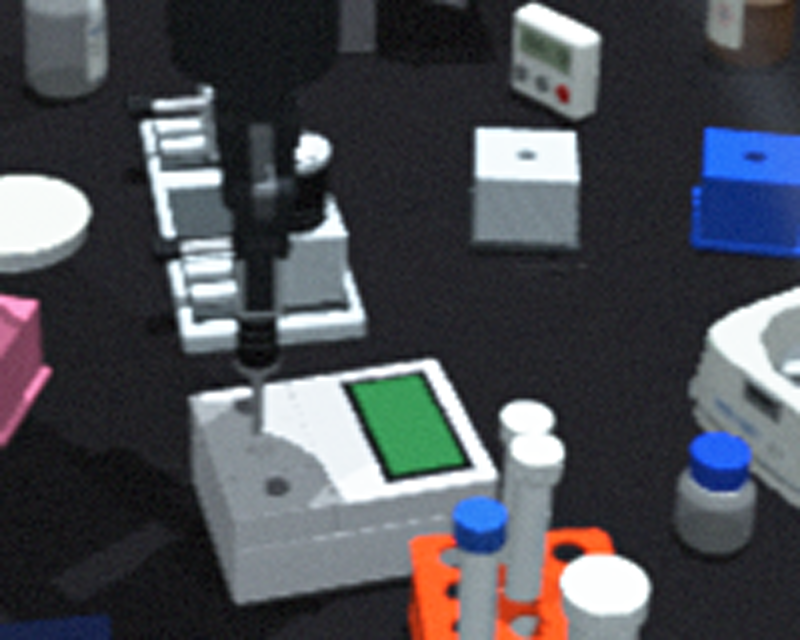

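Run:
```python
from h import *
p=cam('wrist');T=np.array(telemetry.get_state()['ee_pos'])
for v in (286,289,292): print(atz(p,(216+301/3,145+v/3),.052))
print(T, (proj(p,[T[0],T[1],.052])-[216,145])*3)
```

```text
[ 0.47746114 -0.42215475  0.052     ]
[ 0.47813943 -0.42215496  0.052     ]
[ 0.47881894 -0.42215517  0.052     ]
[ 0.47717279 -0.42142342  0.13785408] [304.44144193 284.72652628]
```

```bash
python3 -m creep '[[10,[0.08,-0.006,0.008],[0,0,0]],[10,[0.16,-0.006,0.008],[0,0,0]],[10,[0.16,-0.006,0.008],[0,0,0]]]'; python3 -m creep '[[10,[0.02,0,0],[0,0,0]],[10,[0.04,0,0],[0,0,0]],[10,[0.06,0,0],[0,0,0]],[10,[0.07,0,0],[0,0,0]],[10,[0.07,0,0],[0,0,0]]]'
```

```text
time_s: 36.78
ee_pos: [0.4773, -0.4212, 0.1201]
tcp_rot: [0.001, 1.572, 0.001]
force: [0.0, -0.8, -1.5]
gripper_width: 0.223
time_s: 37.4
ee_pos: [0.4779, -0.4218, 0.1147]
tcp_rot: [-0.0, 1.571, -0.0]
force: [-0.0, 0.7, 3.7]
gripper_width: 0.221
```

```bash
python3 -m creep '[[10,[0.01,0,0],[0,0,0]],[10,[0.02,0,0],[0,0,0]],[10,[0.02,0,0],[0,0,0]],[10,[0.02,0,0],[0,0,0]]]'
```

```text
time_s: 37.9
ee_pos: [0.4783, -0.4221, 0.1143]
tcp_rot: [-0.001, 1.57, -0.0]
force: [-1.8, 2.8, 10.5]
gripper_width: 0.219
```

Button bottomed: tip 14.4 mm below the meter's top (9+5 expected), with force rising to 10 N. Retracting and returning to the stand.

```bash
python3 -m creep '[[10,[-0.2,0,0],[0,0,0]],[10,[-0.5,0,0],[0,0,0]],[10,[-1,0,0],[0,0,0]],[10,[-1,0,0],[0,0,0]],[10,[-1,0,0],[0,0,0]]]'; python3 -m creep '[[10,[0,1,0.6],[0,0,0]],[10,[0,1,0.6],[0,0,0]],[10,[0,1,0.6],[0,0,0]],[10,[0,1,0.6],[0,0,0]]]'; python3 -m creep '[[10,[0,1,0.6],[0,0,0]],[10,[0,1,0.6],[0,0,0]],[10,[0,1,0.6],[0,0,0]],[10,[0,1,0.6],[0,0,0]]]';  python3 -m creep '[[10,[0,0.79,0.58],[0,0,0]],[10,[0,0.79,0.58],[0,0,0]],[10,[0,0.79,0.58],[0,0,0]],[10,[0,0.79,0.58],[0,0,0]]]'
cat > q3.py <<'E'
from h import *
import sys
p=cam('wrist');T=np.array(telemetry.get_state()['ee_pos']);print(T, rel([.6572,-.1427,.15]))
print('tip pred',proj(p,T-[0,0,.0767]),'hole pred',proj(p,[.6572,-.1427,.05]))
for d in models.place_of(p,'stand_hole'): print(d,atz(p,d['uv'],.05).round(4))
cv2.imwrite('pics/%s.png'%sys.argv[1],cv2.resize(p['color'][150:350,217:417,::-1],None,fx=3,fy=3,interpolation=2))
q=cam('side'); cv2.imwrite('pics/%ss.png'%sys.argv[1],cv2.resize(q['color'][200:400,250:450,::-1],None,fx=3,fy=3,interpolation=2))
E
python3 q3.py b1
```

```text
time_s: 38.52
ee_pos: [0.4776, -0.4216, 0.2121]
tcp_rot: [-0.0, 1.571, 0.0]
force: [0.2, 1.4, -0.4]
gripper_width: 0.222
time_s: 39.02
ee_pos: [0.5371, -0.3215, 0.2108]
tcp_rot: [0.001, 1.573, 0.001]
force: [0.0, 0.1, -0.7]
gripper_width: 0.22
time_s: 39.52
ee_pos: [0.5971, -0.2229, 0.2116]
tcp_rot: [0.001, 1.572, -0.001]
force: [-0.1, -0.4, 0.5]
gripper_width: 0.219
time_s: 40.02
ee_pos: [0.655, -0.1445, 0.212]
tcp_rot: [0.001, 1.572, -0.002]
force: [0.1, 0.5, 0.2]
gripper_width: 0.223
[ 0.65494148 -0.14455953  0.21207906] (array([0.621, 0.019, 0.023]), None)
tip pred [317.23602699 245.15264018] hole pred [319.61180633 211.67014173]
{'uv': [320.5, 215.6], 'score': 0.95} [ 0.6606 -0.142   0.05  ]
```

View pics/b1.png

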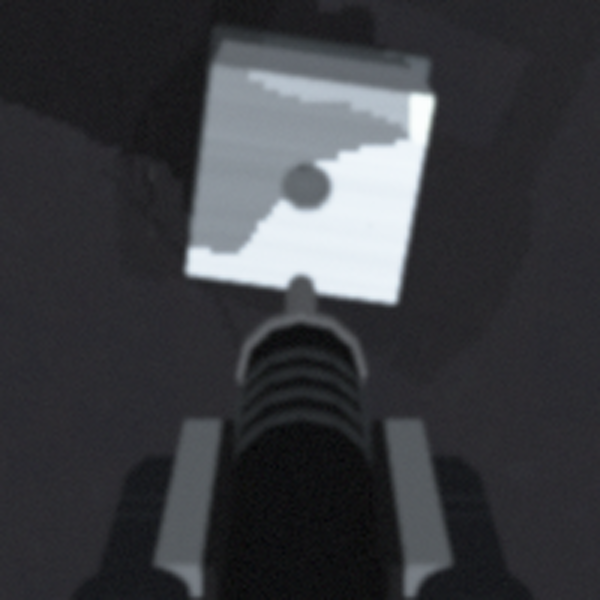

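View pics/b1s.png

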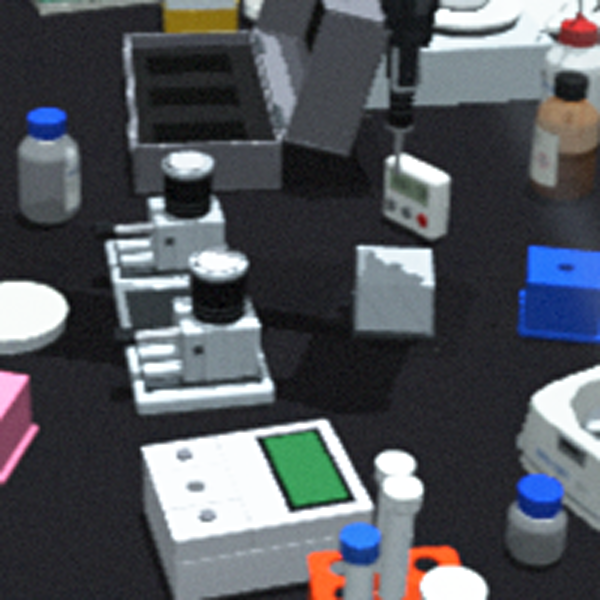

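```bash
python3 -m creep '[[10,[0.4,0.018,0.022],[0,0,0]],[10,[0.68,0.018,0.022],[0,0,0]],[10,[0.68,0.018,0.022],[0,0,0]],[10,[0.68,0.018,0.022],[0,0,0]],[10,[0.68,0.018,0.022],[0,0,0]]]'; python3 q3.py b2
```

```text
time_s: 40.8
ee_pos: [0.6589, -0.1416, 0.1465]
tcp_rot: [-0.001, 1.568, -0.001]
force: [0.2, -0.2, 0.3]
gripper_width: 0.217
[ 0.65879986 -0.14139702  0.14628601] (array([-0.037, -0.013, -0.016]), None)
tip pred [317.7218298  244.32345083] hole pred [315.78755687 231.66517803]
{'uv': [316.5, 235.3], 'score': 0.92} [ 0.6597 -0.1422  0.05  ]
{'uv': [296.8, 402.3], 'score': 0.6} [ 0.7979 -0.1577  0.05  ]
```

View pics/b2.png

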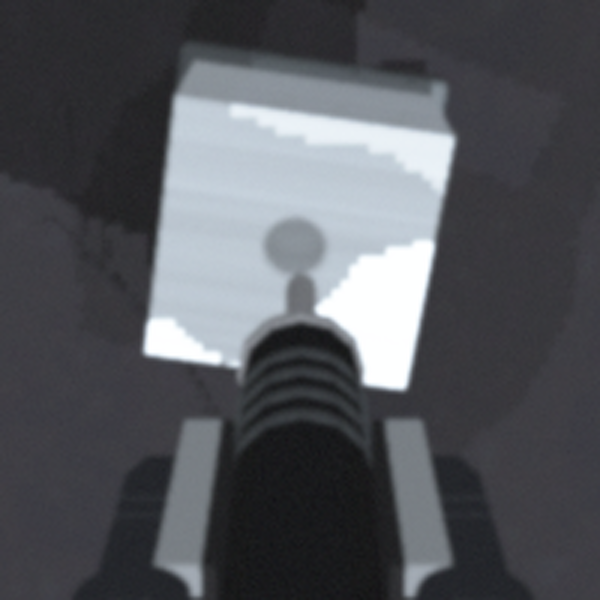

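```bash
python3 -m creep '[[10,[0,-0.01,-0.012],[0,0,0]],[10,[0.15,-0.01,-0.012],[0,0,0]],[10,[0.28,-0.01,-0.012],[0,0,0]],[10,[0.28,-0.01,-0.012],[0,0,0]],[10,[0.28,-0.01,-0.012],[0,0,0]]]'
```

```text
time_s: 41.58
ee_pos: [0.6567, -0.1419, 0.1161]
tcp_rot: [0.0, 1.571, 0.0]
force: [-0.3, 0.8, -0.2]
gripper_width: 0.219
```

```bash
python3 -m creep '[[10,[0.1,0,0],[0,0,0]],[10,[0.2,0,0],[0,0,0]],[10,[0.27,0,0],[0,0,0]],[10,[0.29,0,0],[0,0,0]],[10,[0.29,0,0],[0,0,0]]]'
```

```text
time_s: 42.2
ee_pos: [0.6568, -0.1419, 0.0873]
tcp_rot: [-0.0, 1.57, 0.0]
force: [-0.3, -0.2, -0.5]
gripper_width: 0.22
```

```bash
python3 -m creep '[[35,[0,0,0],[0,0,0]],[50,[0,0,0],[0,0,0]],[60,[0,0,0],[0,0,0]],[60,[0,0,0],[0,0,0]],[60,[-0.3,0,0],[0,0,0]],[60,[-0.8,0,0],[0,0,0]],[60,[-1,0,0],[0,0,0]],[60,[-1,0,0],[0,0,0]],[60,[-1,0,0],[0,0,0]]]'; python3 -m creep '[[60,[-0.4,0.5,-1],[0,0,0]],[60,[-0.4,0.5,-1],[0,0,0]],[60,[-0.4,0.5,-1],[0,0,0]],[60,[-0.4,0.5,-1],[0,0,0]]]';  python3 - <<'E'
from h import *
cam('wrist','w30');cam('top','t30');cam('side','s30')
q=cam('side'); cv2.imwrite('pics/s30c.png',cv2.resize(q['color'][180:400,220:480,::-1],None,fx=3,fy=3,interpolation=2)[:600])
E
```

```text
time_s: 43.32
ee_pos: [0.6556, -0.1415, 0.1849]
tcp_rot: [0.001, 1.574, 0.001]
force: [-0.0, 0.2, -0.2]
gripper_width: 0.599
time_s: 43.82
ee_pos: [0.5564, -0.0919, 0.2259]
tcp_rot: [0.0, 1.573, 0.001]
force: [-0.0, 0.2, -0.2]
gripper_width: 0.598
```

View pics/s30c.png

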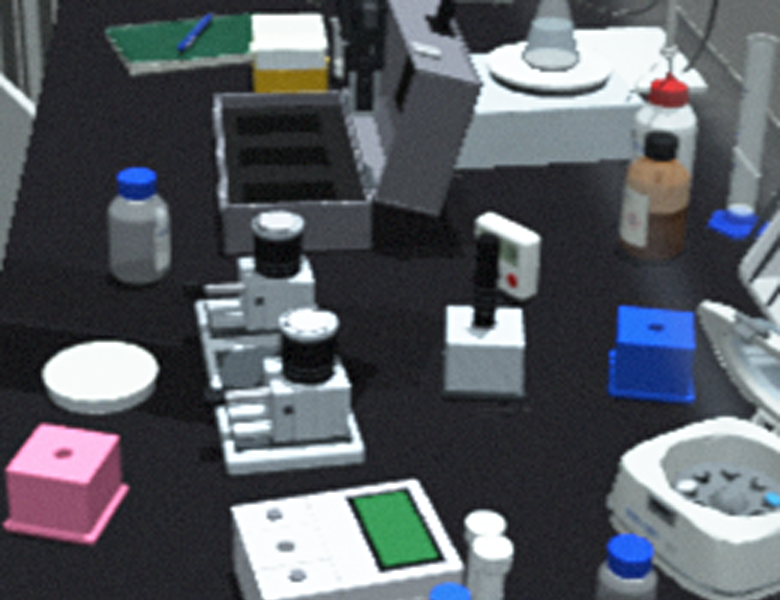

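View pics/w30.png

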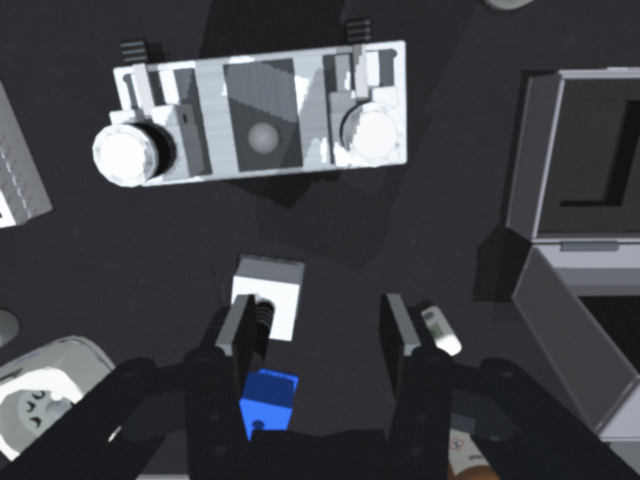

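View pics/t30.png

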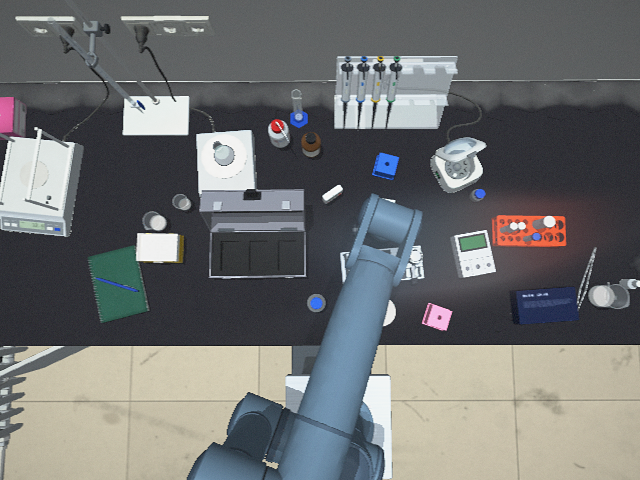

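The final pictures show the stylus upright in the white stand (side crop (485,270)), both levers level, the lid open, all pockets empty and the bystanders in place.

```bash
python3 -c "
from workcell import workorder
print(workorder.close_job())"
```

```text
the job is handed in; nothing more can be done
None
```

The job is done and handed in at about 44 s on the robot's clock. There is no verdict from the system, so the outcome below rests on my own checks.

- **Case:** I opened the lid until it fell back against its stop, and the last pictures show it still open. Two heads were in the case, and all three pockets are now empty.
- **Heads:** They went onto the two outer studs. Each came to rest at the expected height (underside about 18 mm above the worktop).
- **Levers:** I pressed both down until they stopped, at about 30 N. They look level in the final side view.
- **Light meter:** With both heads latched, I pushed the zero button with the stylus. The tip stopped 14.4 mm below the top face, where 14 mm is fully in, and the force rose to about 10 N.
- **Stylus:** It is back upright in the white stand. The blue and pink blocks and the bystanders look undisturbed.

**Disagreements:** Different views put the meter's bore up to 8 mm apart and the ball studs up to 6 mm apart. I relied on close wrist-camera views for the bore. The studs came from wrist views, checked by feel while lowering. The second head touched its ball lightly (about 5 N sideways) on entry. I shifted it about 1 mm and it then went fully home.

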